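Cock the mould knocker and load a praline mould

ROBOT

A 6-joint arm with a two-finger parallel gripper is mounted at the origin on the work surface. World frame = base frame: x ahead of the robot, y to its left, z up, the work surface at z = 0. Lengths are in m, angles in rad, forces in N, time in s.
With the tool pointing down it reaches from about 0.225 to 0.875 m from the base axis. Payload 3.4 kg.
Tool frame: the origin (TCP) lies at the very end of the fingers, on their centre line; the grasp point (between the pads) lies 19 mm behind it (grip_depth is the distance from the TCP to the grasp point, in m); x points along the fingers, z is the direction in which the jaws open and shut, and the axes are right-handed (so a half turn about x gives the same grasp; the last joint's range is limited). The gripper opens to 85 mm and grips with 20 to 120 N. Pads are 22 mm wide; open, the fingers measure 114 mm over their backs; the gripper's body (76 mm by 85 mm) begins 54 mm behind the grasp point. The pads swing forward as they close: fully open they stand 13 mm farther back than shut.
Start: joints at [1.19, 0.276, 1.505, -0, 1.361, -0.121], TCP at [0.148, 0.556, 0.196] pointing down, gripper open.
Joint ranges: [-2.89, 2.89], [-0.75, 2.08], [0.22, 2.7], [-1.18, 4.32], [0.11, 2.71], [-2.7, 2.7]. Speed limits (rad/s): [2.57, 2.57, 3.14, 3.14, 3.14, 3.14].

INTERFACE

Orientations are given as a unit quaternion [w, x, y, z].
In Python, from rig import get_state, get_image, sign_off, grip_depth gives the robot as it stands. The module is installed in compiled form; this text tells all that it offers.
- The arm moves only by the tool arm_command, never from a script. Its argument "series" is a list of rows, each an object with "dp": the shift along the tool's x, y, z scaled (see below), a list of three; "angular": the turn, a rotation vector about the tool's x, y, z scaled (see below), a list of three; "gripper": the finger opening in mm, from 0 to 85.4. A call has exactly 8 rows; each row shifts and turns the pose as measured when the row begins, along the tool's axes as they then stand; what a row does not reach is not made up. The controller multiplies each number of a shift by 0.12 m and each number of a turn by 90 degrees. A row lasts 1/8 s, in which the tool goes at most 62.5 mm and 10.7 degrees, less where a joint would pass 70% of its speed; a pose out of reach is approached as far as the arm can. A call with a number of a shift or a turn outside -1 to 1 is refused whole. A call with a gripper value outside its range is refused whole. The fingers move at their own pace and stop on an object; "grip_force" is the grip in N (left out, the last holds). Time passes only in rows, so rows that do not move let the fingers close, or fill a call up. It gives the time, the measured TCP pose, the force and the opening at its end, in the units of the state.
- get_state(): the state, without advancing time (a new reading comes with each control period).
- get_image(name): name is "side" or "top"; returns a dict with "image" (480x640x3 uint8, blue, green, red), "depth" (480x640 float32, m along the optical axis (not along the pixel's ray), 0 where there is no reading), "mtx" (3x3 intrinsics, pixels), "view" (4x4, takes a point from world to camera coordinates). Camera axes: x right, y up, looking along -z (the intrinsics and any distortion apply to the point x, -y, -z); pixel columns grow to the right and rows downward; lengths in m; the calibration is good to about 2 mm. A picture is of the moment at which its call begins.
- sign_off(): hands the job in, once; it reports no verdict.
The state is a dict: "clock": time; "qpos": joint angles; "qd": joint speeds; "effort": joint torques, N m; "position": TCP position; "ee_rot": TCP orientation; "contact_force": force on the tool from outside, world axes, zero at the start; "moment": the same for the moment, N m; "width": finger opening in m.
Only numpy, scipy, OpenCV 4.12 (cv2) and the standard library are available. Lean on these libraries where they do the work, as an engineer would, in place of code of your own. Each camera call takes 0.05 s, during which the arm holds its last target. There are 200 camera calls.

TASK

Get the mould knocker ready for its next knock: draw its sprung arm back by the red grip and ease it onto the hair-trigger catch, without straining it hard against the rubber buffer behind the catch and without ever letting the arm fly. Then, with the arm left cocked and no longer held, lay the filled clear praline mould gently and flat in the cradle, between its steel lips. Leave the other things on the table where they are.

Things in the scene. Friction and masses are not known exactly. Their poses are not given: they have to be found in the camera images.
- knocker: mould knocker: aluminium base plate 320 x 280 mm, 12 thick, fixed to the table but placed and turned differently each time. Origin at the centre of its underside, z up; sizes here are mm in its frame. It carries the sprung steel arm, the cradle, and a blue catch block on the -x, +y side. Besides the red grip and the yellow trigger (62 high) all of it lies below 66.
- pivot (a point): the vertical hinge axis of the sprung arm, at (40, -105, 46) of the knocker's frame
- knock_arm (a joint): angle of the sprung arm (rad): 0 at rest, lying across the cradle, 20 degrees clockwise (from above) of the knocker's +y; grows as it is drawn back anticlockwise, to the -x side. A spring pulls it to 0: about 4 N at the grip at rest, rising evenly to 8 N near the catch. It seats on the catch at an angle somewhere from 0.89 to 1.21. Let go before it is hooked, it flies.
- hammer: the sprung arm: steel bar 185 x 20 x 16 mm, turning on pivot. Origin on the hinge axis, 38 above the table; its y points along the bar away from the pivot, z up. A nose at its tip, 175 from the pivot, works with the catch. The yellow tab (62 above the table, by the nose, outside and ahead of it) is the trigger: less than a newton outwards on it frees the arm; do not touch it.
- post (a point): foot of the arm's red upright grip, on its axis, 46 above the table. The grip is a sleeve 16 mm in diameter and 74 high (its top 120 above the table), 150 from the pivot, that spins freely on a pin, so that it can be pinched from above in any direction and the hand need not turn with the arm.
- slot (a point): middle of the slot in which the catch block is clamped, 8 degrees to either side (not measured: feel for it). Drawing the arm, its nose pushes the catch lever aside, which snaps in behind it; eased forward, the nose rests on the lever's tooth and the hand carries nothing. 0.03 rad beyond the seat it meets a rubber buffer, 4.8 N per mm at the grip: do not strain it over 15 N.
- mould: clear polycarbonate praline mould, 150 (its x) x 50 (its y) x 24 high, filled with a row of five dark pralines, lying flat on the table. Origin at the centre of its underside, z up. About 0.25 kg. Grasp it across its 50 mm width near its middle
- cradle (a point): centre of the cradle's green floor, at (80, 10, 16) of the knocker's frame. The mould lies on it with its long side along the knocker's y, either way round, with 4 mm play all round. Steel lips rise 10 above this floor; on the long sides they are only at the corners, leaving room for fingers in the middle. The arm at rest lies over it, 30 to 46 above the table.
- praline_tray: steel tray 150 x 100 x 18 mm with eight pralines, loose; leave it. Origin under its centre
- pearl_jar: white jar of sugar pearls, 64 mm in diameter, 100 high, loose; leave it. Origin under its centre
- bowl: steel bowl, 120 mm in diameter, 55 high, loose; leave it. Origin under its centre
- palette_knife: palette knife with a red handle, 200 mm long, lying along its x, loose; leave it. Origin on its underside
- brush: wooden brush lying along its x, loose; leave it
Things that resemble listed ones, but are neither listed nor needed, are in the scene too. Leave any orange look-alike of the mould alone.

How it is judged:
On the way:
1. the arm is drawn back, hooked on the catch and let go of, at rest (value of joint knock_arm above 0.85 rad and velocity of joint knock_arm between -0.1 and 0.1 rad/s and contact force between the fingers and hammer below 0.1 N), for 0.3 s.
At the end, for the whole second after the job is handed in: The arm stands cocked on its catch (angle above 0.85 rad, still), and the mould lies at rest, upright and flat on the cradle floor between the lips (centre within 7 mm of the cradle's, at most 3 mm above its floor, long side along the knocker's y within 0.15 rad) (value of joint knock_arm above 0.85 rad and velocity of joint knock_arm between -0.1 and 0.1 rad/s and x of mould in the frame of cradle between -0.007 and 0.007 m and y of mould in the frame of cradle between -0.007 and 0.007 m and z of mould in the frame of cradle below 0.003 m and angle between mould's own z axis and vertical below 0.05 rad and angle between the x axis of mould and the y axis of knocker, either way round below 0.15 rad and linear speed of mould below 0.02 m/s); the robot touches nothing.
It fails at once if the arm flies: it swings forward faster than 4 rad/s (velocity of joint knock_arm below -4 rad/s).
It fails at once if the arm is strained against the buffer or catch: more than 18 N between the arm's end and the rest of the knocker (contact force between hammer and knocker above 18 N).
It fails at once if the mould is dropped into the cradle: it comes down in it faster than 0.45 m/s, as from a height of 10 mm or more (horizontal distance between mould and cradle below 0.05 m and z of mould in the frame of cradle below 0.03 m and linear speed of mould above 0.45 m/s).
It fails at once if another thing on the table is shifted by more than 30 mm (distance of any of praline_tray, pearl_jar, bowl, palette_knife, brush from where it was at the start of the episode above 0.03 m).
It also fails if it takes over 72 s, if anything falls off the work surface, if the arm or the gripper's body presses on something with over 40 N, if the wrist force passes 120 N, or if a joint passes its speed limit or range.

## Working session

There is one attempt and no reset: what is moved stays moved. The work goes in short steps, Python scripts to look and compute and a tool call to move; the robot and the scene stay as the last step left them, time stands still between calls to the robot, and variables do not carry over. Pictures are saved under pics/ and viewed, about 8 in all and at most 12, crops included, and the job is handed in when it is done.

Besides the shell and the picture viewer there is one more tool, called after "Call:" as name([rows], argument=value, ...), one row to a line, values as JSON. arm_command: Moves the arm, as the interface text tells. Its arguments: {"type":"object","properties":{"series":{"type":"array","items":{"type":"object","properties":{"dp":{"type":"array","items":{"type":"number"}},"angular":{"type":"array","items":{"type":"number"}},"gripper":{"type":"number"}}}},"grip_force":{"type":"number"}},"required":["series"]}

```bash
mkdir -p pics; cat > h.py <<'E'
import numpy as np, cv2
from rig import get_state, get_image, sign_off, grip_depth
def grab(n):
    d=get_image(n); np.savez(f'/tmp/{n}.npz',**d); return d
def load(n): return dict(np.load(f'/tmp/{n}.npz'))
def world(d,u,v,z=None):
    """pixel -> world by depth, or on the plane z"""
    V=d['view']; K=d['mtx']; R=V[:3,:3]; C=-R.T@V[:3,3]
    r=R.T@np.array([(u-K[0,2])/K[0,0],-(v-K[1,2])/K[1,1],-1.])
    s=d['depth'][int(round(v)),int(round(u))] if z is None else (z-C[2])/r[2]
    return C+s*r
def cloud(d):
    V=d['view'];K=d['mtx'];R=V[:3,:3];C=-R.T@V[:3,3]
    v,u=np.mgrid[:480,:640]; D=d['depth']
    p=np.stack([(u-K[0,2])/K[0,0]*D,-(v-K[1,2])/K[1,1]*D,-D],-1)
    return p@R+C
def pix(d,p):
    q=d['view'][:3,:3]@np.asarray(p,float)+d['view'][:3,3]; K=d['mtx']
    return K[0,0]*q[0]/-q[2]+K[0,2], K[1,1]*q[1]/q[2]+K[1,2]
E
python3 - <<'E'
from h import *
for n in('top','side'):
    d=grab(n); cv2.imwrite(f'pics/{n}1.png',d['image']); print(n,d['mtx'].tolist(),d['view'].round(3).tolist())
s=get_state(); print(s, grip_depth if not callable(grip_depth) else grip_depth())
E
```

```text
top [[587.9136041836056, 0.0, 321.36699634220275], [0.0, 587.9136041836056, 234.1039253050686], [0.0, 0.0, 1.0]] [[0.013, -1.0, 0.008, -0.025], [0.995, 0.014, 0.104, -0.504], [-0.104, 0.007, 0.995, -1.42], [0.0, 0.0, 0.0, 1.0]]
side [[441.0743572044112, 0.0, 315.05157610785096], [0.0, 441.0743572044112, 242.1476376586383], [0.0, 0.0, 1.0]] [[0.84, -0.542, -0.012, -0.4], [0.378, 0.57, 0.729, -0.236], [-0.389, -0.617, 0.684, -0.833], [0.0, 0.0, 0.0, 1.0]]
{'clock': 0.1, 'qpos': array([ 1.18997820e+00,  2.76513799e-01,  1.50602252e+00,  6.09126241e-05,
        1.36072600e+00, -1.21009746e-01]), 'qd': array([-0.00101982, -0.00124761, -0.0040671 , -0.00012355, -0.0002815 ,
        0.00094215]), 'effort': array([ 1.01369023e-03, -4.17703342e+01, -2.46401668e+01, -1.71952724e-04,
        5.90524025e-03,  3.07242360e-06]), 'position': array([0.14749812, 0.55519598, 0.19513015]), 'ee_rot': array([ 0.56004057, -0.43129644,  0.56107799,  0.43073127]), 'contact_force': array([-0.16706715, -0.67928712, -0.09777909]), 'moment': array([-0.03578829,  0.05824378, -0.02720135]), 'width': 0.08540368816278002} 0.0187
```

View pics/top1.png

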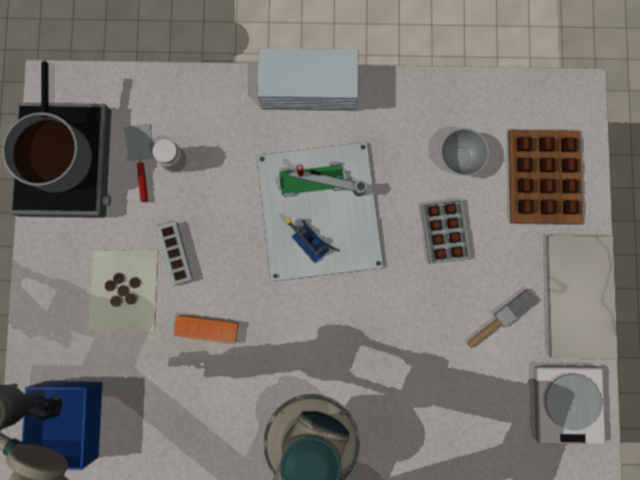

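View pics/side1.png

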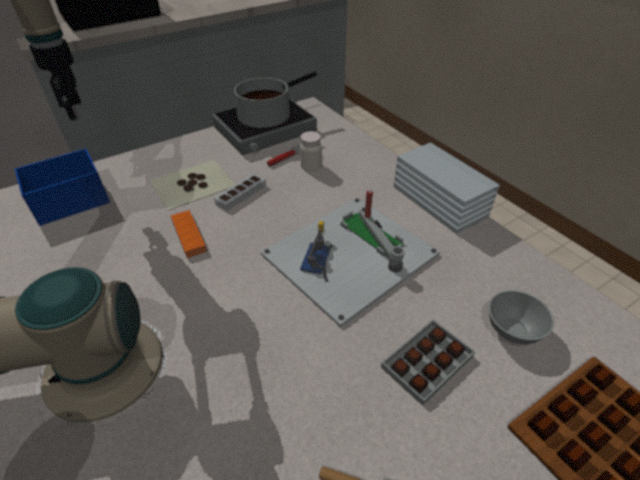

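Top view: the knocker plate is at about (322,211), the pivot at (361,187), the red grip near (300,170), and the blue catch at (312,243). The clear mould is at (174,252) and the orange look-alike at (206,328). The side view agrees. Next I measure.

```bash
python3 - <<'E'
from h import *
for n in('top','side'):
    d=load(n); P=cloud(d); im=d['image'].astype(int); hsv=cv2.cvtColor(d['image'],cv2.COLOR_BGR2HSV).astype(int)
    ok=d['depth']>0
    g=(hsv[...,0]>45)&(hsv[...,0]<75)&(hsv[...,1]>110)&ok&(np.abs(P[...,2]-.016)<.012)&(P[...,0]>.3)
    r=((hsv[...,0]<8)|(hsv[...,0]>172))&(hsv[...,1]>120)&(P[...,2]>.04)&(P[...,2]<.14)&(np.abs(P[...,1])<.25)&(P[...,0]>.4)
    y=(hsv[...,0]>20)&(hsv[...,0]<32)&(hsv[...,1]>120)&(P[...,2]>.03)&(np.abs(P[...,1])<.25)&(P[...,0]>.35)
    for nm,m in(('green',g),('red',r),('yel',y)):
        q=P[m]; print(n,nm,m.sum(),np.median(q,0).round(4) if len(q) else '',q.min(0).round(3) if len(q) else '',q.max(0).round(3) if len(q) else '')
    print('green rect',cv2.minAreaRect((P[g][:,:2]*1000).astype(np.float32)))
    # plate: region above table
    z=P[...,2]
    pl=ok&(z>.007)&(z<.02)&(P[...,0]>.3)&(np.abs(P[...,1])<.25)
    c,l,st,ce=cv2.connectedComponentsWithStats(pl.astype(np.uint8)); k=1+np.argmax(st[1:,4])
    print(n,'plate',cv2.minAreaRect((P[l==k][:,:2]*1000).astype(np.float32)),np.median(P[l==k],0).round(4))
    mo=ok&(z>.010)&(z<.035)
    u0,v0=(174,252) if n=='top' else (240,190)
    c,l,st,ce=cv2.connectedComponentsWithStats(mo.astype(np.uint8)); k=l[v0,u0]
    print(n,'mould comp',k,st[k]); 
    if k: print(cv2.minAreaRect((P[l==k][:,:2]*1000).astype(np.float32)),np.percentile(P[l==k][:,2],[5,50,95]))
    print('table z',np.median(P[ok&(abs(z)<.02)][:,2]))
d=load('top')
a=cv2.resize(d['image'][130:290,245:400],None,fx=3.7,fy=3.7,interpolation=cv2.INTER_CUBIC)
b=cv2.resize(d['image'][210:295,145:200],None,fx=3.7,fy=3.7,interpolation=cv2.INTER_CUBIC)
o=np.zeros((592,574+204,3),np.uint8);o[:a.shape[0],:a.shape[1]]=a;o[:b.shape[0],574:574+b.shape[1]]=b[:,:204]
cv2.imwrite('pics/c1.png',o)
E
```

```text
top green 758 [0.6358 0.0237 0.0166] [ 0.606 -0.069  0.007] [0.681 0.087 0.026]
top red 36 [0.644 0.034 0.113] [0.641 0.029 0.07 ] [0.651 0.041 0.122]
top yel 22 [0.5326 0.0622 0.0638] [0.526 0.057 0.054] [0.538 0.069 0.068]
green rect ((643.6936645507812, 7.7957916259765625), (55.025184631347656, 154.6349639892578), 7.990512847900391)
top plate ((564.5003051757812, -12.689437866210938), (325.4335021972656, 284.61480712890625), 7.779863357543945) [ 0.5578 -0.0182  0.013 ]
top mould comp 178 [ 157  222   36   64 1305]
((452.850830078125, 342.91119384765625), (151.0613250732422, 52.7048225402832), 17.574968338012695) [0.01835298 0.02442031 0.02988738]
table z 0.0013820427063067076
side green 436 [0.6313 0.0308 0.0156] [ 0.562 -0.643  0.011] [0.723 0.087 0.027]
side red 79 [0.6463 0.0313 0.0914] [0.642 0.028 0.051] [0.65  0.037 0.121]
side yel 32 [0.5309 0.0597 0.0582] [0.526 0.054 0.042] [0.537 0.07  0.064]
green rect ((618.1259155273438, -279.4649353027344), (160.0862579345703, 724.5641479492188), 4.577034950256348)
side plate ((565.3848876953125, -13.12005615234375), (322.54827880859375, 281.3457946777344), 7.635006427764893) [ 0.5426 -0.0427  0.0118]
side mould comp 11 [214 173  53  37 805]
((454.50054931640625, 342.49993896484375), (153.77601623535156, 54.98513412475586), 17.306163787841797) [0.01213983 0.02338166 0.02632616]
table z 0.0002416988945318499
```

View pics/c1.png

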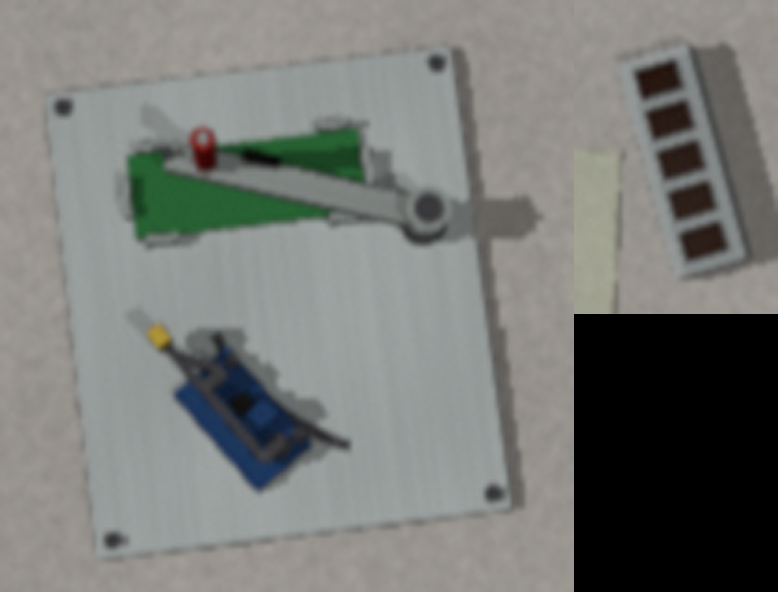

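Crop: the sprung arm runs from the pivot (428,208) to its tip near (170,165). The red grip is at (203,145), the yellow trigger at (158,337), the green cradle is under the arm, and the five pralines sit in the clear mould. Both views agree on these estimates:
- Knocker centre: (0.565, -0.013), yaw +7.7°.
- Mould: (0.4535, 0.3427), yaw 17.4°, top at 24 mm.

Next I plan the moves.

```bash
cat >> h.py <<'E'
from scipy.spatial.transform import Rotation as Ro
YAW=np.radians(7.7); KC=np.array([.565,-.013])
def kn(x,y): c,s=np.cos(YAW),np.sin(YAW); return KC+np.array([c*x-s*y,s*x+c*y])/1000
PIV=kn(40,-105)
def post(th,r=.15): a=YAW+np.pi/2-np.radians(20)+th; return PIV+r*np.array([np.cos(a),np.sin(a)])
def rot(s): q=s['ee_rot']; return Ro.from_quat([q[1],q[2],q[3],q[0]])
def jaw(s): z=rot(s).as_matrix()[:,2]; return np.degrees(np.arctan2(z[1],z[0]))
def theta(s): v=np.asarray(s['position'])[:2]-PIV; return np.arctan2(v[1],v[0])-(YAW+np.pi/2-np.radians(20)), np.hypot(*v)
def tang(th): a=YAW+np.pi-np.radians(20)+th; return np.array([np.cos(a),np.sin(a)])
def plan(s,way,jawdeg):
    """way: list of world points, jawdeg: list of jaw yaw per row -> rows (tool down)"""
    p=np.array(s['position']); R=rot(s)
    for t,j in zip(way,jawdeg):
        M=R.as_matrix(); d=M.T@(np.array(t)-p)/.12
        zw=np.array([np.cos(np.radians(j)),np.sin(np.radians(j)),0]); xw=np.array([0,0,-1.])
        G=Ro.from_matrix(np.stack([xw,np.cross(zw,xw),zw],1)); a=(R.inv()*G).as_rotvec()/(np.pi/2)
        print(d.round(3).tolist(),a.round(3).tolist(), 'mm',round(np.linalg.norm(d)*120,1),'deg',round(np.linalg.norm(a)*90,1))
        p=np.array(t); R=G
def go(s,t,j,n):
    p=np.array(s['position']); t=np.array(t); j0=jaw(s); f=np.arange(1,n+1)/n
    plan(s,[p+(t-p)*k for k in f],[j0+(j-j0)*k for k in f])
E
python3 - <<'E'
from h import *
s=get_state(); print('jaw',jaw(s),'\n',rot(s).as_matrix().round(3)); print(PIV,post(0),post(.89),post(1.05),post(1.21),'cradle',kn(80,10))
for n in(12,):go(s,[*post(0),.165],-30-0*180+0,16)
E
```

```text
jaw 75.1133577779321 
 [[-0.001 -0.966  0.257]
 [-0.002  0.257  0.966]
 [-1.     0.    -0.002]]
[ 0.61870788 -0.11169379] [0.65066244 0.03486305] [0.52493528 0.00538183] [ 0.50748074 -0.01105322] [ 0.49286754 -0.03005919] cradle [0.64293879 0.00762873]
[0.016, -0.323, -0.195] [0.073, -0.001, -0.0] mm 45.3 deg 6.6
[0.016, -0.343, -0.156] [0.073, -0.0, -0.0] mm 45.3 deg 6.6
[0.016, -0.359, -0.116] [0.073, 0.0, 0.0] mm 45.3 deg 6.6
[0.016, -0.37, -0.074] [0.073, 0.0, 0.0] mm 45.3 deg 6.6
[0.016, -0.376, -0.032] [0.073, 0.0, 0.0] mm 45.3 deg 6.6
[0.016, -0.377, 0.012] [0.073, 0.0, 0.0] mm 45.3 deg 6.6
[0.016, -0.373, 0.055] [0.073, 0.0, 0.0] mm 45.3 deg 6.6
[0.016, -0.364, 0.097] [0.073, 0.0, 0.0] mm 45.3 deg 6.6
[0.016, -0.351, 0.138] [0.073, 0.0, 0.0] mm 45.3 deg 6.6
[0.016, -0.333, 0.177] [0.073, 0.0, 0.0] mm 45.3 deg 6.6
[0.016, -0.31, 0.214] [0.073, 0.0, 0.0] mm 45.3 deg 6.6
[0.016, -0.284, 0.248] [0.073, 0.0, 0.0] mm 45.3 deg 6.6
[0.016, -0.253, 0.279] [0.073, 0.0, 0.0] mm 45.3 deg 6.6
[0.016, -0.22, 0.306] [0.073, 0.0, 0.0] mm 45.3 deg 6.6
[0.016, -0.183, 0.329] [0.073, 0.0, 0.0] mm 45.3 deg 6.6
[0.016, -0.144, 0.348] [0.073, 0.0, 0.0] mm 45.3 deg 6.6
```

```bash
python3 - <<'E'
from h import *
go(get_state(),[*post(0),.16],35,15)
E
```

```text
[0.02, -0.344, -0.208] [0.03, -0.001, -0.0] mm 48.3 deg 2.7
[0.02, -0.354, -0.191] [0.03, 0.0, 0.0] mm 48.3 deg 2.7
[0.02, -0.362, -0.175] [0.03, 0.0, 0.0] mm 48.3 deg 2.7
[0.02, -0.37, -0.157] [0.03, 0.0, 0.0] mm 48.3 deg 2.7
[0.02, -0.377, -0.14] [0.03, 0.0, 0.0] mm 48.3 deg 2.7
[0.02, -0.383, -0.122] [0.03, 0.0, 0.0] mm 48.3 deg 2.7
[0.02, -0.388, -0.104] [0.03, 0.0, 0.0] mm 48.3 deg 2.7
[0.02, -0.393, -0.086] [0.03, 0.0, 0.0] mm 48.3 deg 2.7
[0.02, -0.396, -0.068] [0.03, 0.0, 0.0] mm 48.3 deg 2.7
[0.02, -0.399, -0.049] [0.03, 0.0, 0.0] mm 48.3 deg 2.7
[0.02, -0.401, -0.03] [0.03, 0.0, 0.0] mm 48.3 deg 2.7
[0.02, -0.402, -0.012] [0.03, 0.0, 0.0] mm 48.3 deg 2.7
[0.02, -0.402, 0.007] [0.03, 0.0, 0.0] mm 48.3 deg 2.7
[0.02, -0.401, 0.026] [0.03, 0.0, 0.0] mm 48.3 deg 2.7
[0.02, -0.4, 0.045] [0.03, 0.0, 0.0] mm 48.3 deg 2.7
```

Call:
arm_command([
  {"dp":[0.02,-0.344,-0.208],"angular":[0.03,0,0],"gripper":60},
  {"dp":[0.02,-0.354,-0.191],"angular":[0.03,0,0],"gripper":60},
  {"dp":[0.02,-0.362,-0.175],"angular":[0.03,0,0],"gripper":60},
  {"dp":[0.02,-0.37,-0.157],"angular":[0.03,0,0],"gripper":60},
  {"dp":[0.02,-0.377,-0.14],"angular":[0.03,0,0],"gripper":60},
  {"dp":[0.02,-0.383,-0.122],"angular":[0.03,0,0],"gripper":60},
  {"dp":[0.02,-0.388,-0.104],"angular":[0.03,0,0],"gripper":60},
  {"dp":[0.02,-0.393,-0.086],"angular":[0.03,0,0],"gripper":60},
], grip_force=60)

```text
clock: 1.1
position: [0.4189, 0.2699, 0.1723]
ee_rot: [0.63, -0.317, 0.634, 0.316]
contact_force: [0.6, 0.8, 0.5]
width: 0.06
```

```bash
python3 - <<'E'
from h import *
go(get_state(),[*post(0),.16],35,7)
E
```

```text
[0.015, -0.388, -0.059] [0.029, -0.003, -0.0] mm 47.2 deg 2.6
[0.015, -0.391, -0.041] [0.029, 0.0, 0.0] mm 47.2 deg 2.6
[0.015, -0.392, -0.023] [0.029, 0.0, 0.0] mm 47.2 deg 2.6
[0.015, -0.393, -0.006] [0.029, 0.0, 0.0] mm 47.2 deg 2.6
[0.015, -0.393, 0.012] [0.029, 0.0, 0.0] mm 47.2 deg 2.6
[0.015, -0.392, 0.03] [0.029, 0.0, 0.0] mm 47.2 deg 2.6
[0.015, -0.39, 0.048] [0.029, 0.0, 0.0] mm 47.2 deg 2.6
```

Call:
arm_command([
  {"dp":[0.015,-0.388,-0.059],"angular":[0.029,-0.003,0],"gripper":50},
  {"dp":[0.015,-0.391,-0.041],"angular":[0.029,0,0],"gripper":50},
  {"dp":[0.015,-0.392,-0.023],"angular":[0.029,0,0],"gripper":50},
  {"dp":[0.015,-0.393,-0.006],"angular":[0.029,0,0],"gripper":50},
  {"dp":[0.015,-0.393,0.012],"angular":[0.029,0,0],"gripper":50},
  {"dp":[0.015,-0.392,0.03],"angular":[0.029,0,0],"gripper":50},
  {"dp":[0.015,-0.39,0.048],"angular":[0.029,0,0],"gripper":50},
  {"dp":[0,0,0],"angular":[0,0,0],"gripper":50},
])

```text
clock: 2.1
position: [0.656, 0.0215, 0.1539]
ee_rot: [0.674, -0.206, 0.678, 0.208]
contact_force: [-0.1, 0.8, 0.3]
width: 0.0503
```

```bash
python3 - <<'E'
from h import *
s=get_state(); print(s['position'],jaw(s),post(0),s['contact_force'])
go(s,[*post(0),.082],35,5)
d=grab('side'); x,y=map(int,pix(d,[*post(0),.1])); a=d['image'][y-70:y+60,x-80:x+80]; cv2.imwrite('pics/s2.png',cv2.resize(a,None,fx=4,fy=4,interpolation=cv2.INTER_CUBIC))
print(x,y, pix(d,s['position']))
E
```

```text
[0.65597952 0.02147834 0.15391057] 34.041226010187465 [0.65066244 0.03486305] [-0.13280373  0.80335622  0.2849743 ]
[0.12, 0.023, 0.006] [-0.002, -0.003, -0.003] mm 14.7 deg 0.4
[0.12, 0.023, 0.005] [-0.002, 0.0, 0.0] mm 14.7 deg 0.2
[0.12, 0.023, 0.005] [-0.002, 0.0, 0.0] mm 14.7 deg 0.2
[0.12, 0.023, 0.005] [-0.002, 0.0, 0.0] mm 14.7 deg 0.2
[0.12, 0.023, 0.005] [-0.002, 0.0, 0.0] mm 14.7 deg 0.2
368 198 (np.float64(376.2225937689755), np.float64(181.86962521281202))
```

View pics/s2.png

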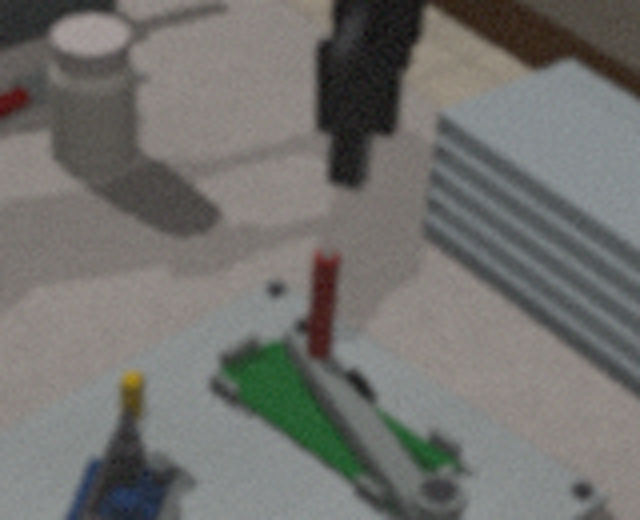

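The side crop shows the red grip top at (326,255) with the fingers just beyond it. That fits the roughly 14 mm overshoot, so I correct sideways first and then descend.

Call:
arm_command([
  {"dp":[0,0.1,0.02],"angular":[0,0,0],"gripper":50},
  {"dp":[0,0.015,0.007],"angular":[0,0,0],"gripper":50},
  {"dp":[0.1,0,0],"angular":[0,0,0],"gripper":50},
  {"dp":[0.12,0,0],"angular":[0,0,0],"gripper":50},
  {"dp":[0.12,0,0],"angular":[0,0,0],"gripper":50},
  {"dp":[0.12,0,0],"angular":[0,0,0],"gripper":50},
  {"dp":[0.1,0,0],"angular":[0,0,0],"gripper":50},
  {"dp":[0,0,0],"angular":[0,0,0],"gripper":50},
])

```text
clock: 3.15
position: [0.6438, 0.0413, 0.0809]
ee_rot: [0.671, -0.207, 0.68, 0.211]
contact_force: [0.7, -0.3, 0.9]
width: 0.0502
```

```bash
python3 - <<'E'
from h import *
s=get_state(); print(s['position'],jaw(s),post(0),s['contact_force'])
go(s,[*post(0),.082],35,1)
d=grab('side'); hsv=cv2.cvtColor(d['image'],cv2.COLOR_BGR2HSV).astype(int); x,y=map(int,pix(d,[*post(0),.07]))
r=((hsv[...,0]<8)|(hsv[...,0]>172))&(hsv[...,1]>120)
for z in (.06,.07,.08): 
    v=int(pix(d,[*post(0),z])[1]); u=np.where(r[v,x-15:x+15])[0]+x-15; print(z,'red',u,'pred',pix(d,[*post(0),z]))
E
```

```text
[0.6438057  0.04130135 0.08091507] 34.388449651999395 [0.65066244 0.03486305] [ 0.68242476 -0.30290015  0.92824678]
[-0.01, -0.076, 0.017] [-0.007, -0.006, -0.006] mm 9.5 deg 1.0
0.06 red [366 367 368 369] pred (np.float64(367.78650987703384), np.float64(211.85943353446342))
0.07 red [366 367 368 369] pred (np.float64(368.0783865386817), np.float64(208.6273304699459))
0.08 red [367 368 369] pred (np.float64(368.37405566791364), np.float64(205.3532314266078))
```

Call:
arm_command([
  {"dp":[0,-0.038,0.008],"angular":[0,0,0],"gripper":50},
  {"dp":[0,-0.02,0.005],"angular":[0,0,0],"gripper":50},
  {"dp":[0,0,0],"angular":[0,0,0],"gripper":40},
  {"dp":[0,0,0],"angular":[0,0,0],"gripper":30},
  {"dp":[0,0,0],"angular":[0,0,0],"gripper":24},
  {"dp":[0,0,0],"angular":[0,0,0],"gripper":12},
  {"dp":[0,0,0],"angular":[0,0,0],"gripper":5},
  {"dp":[0,0,0],"angular":[0,0,0],"gripper":5},
])

```text
clock: 4.2
position: [0.6525, 0.0358, 0.0849]
ee_rot: [0.674, -0.207, 0.677, 0.21]
contact_force: [0.2, 0.7, -0.8]
width: 0.0049
```

```bash
python3 - <<'E'
from h import *
s=get_state(); print(s['position'],jaw(s),post(0),s['contact_force'],s['width'],theta(s))
E
```

```text
[0.6524745  0.03582329 0.08487503] 34.36407549835944 [0.65066244 0.03486305] [ 0.15294031  0.68085102 -0.82939642] 0.004884638871457279 (np.float64(-0.010347689950329642), np.float64(0.1513323309491559))
```

```bash
python3 - <<'E'
from h import *
d=grab('side'); t=grab('top'); s=get_state()
def crop(d):
    x,y=map(int,pix(d,[*post(0),.1])); return cv2.resize(d['image'][y-60:y+60,x-50:x+50],None,fx=4,fy=4,interpolation=cv2.INTER_CUBIC)
cv2.imwrite('pics/c3.png',np.hstack([crop(d),crop(t)]))
for c in(d,t): print([np.round(pix(c,q),1).tolist() for q in (s['position'],[*post(0),.12],[*post(0),.046])], pix(c,[*post(0),.1]))
E
```

```text
[[368.8, 203.3], [369.6, 191.8], [367.4, 216.3]] (np.float64(368.97707088344106), np.float64(198.6757282817751))
[[299.5, 169.5], [299.5, 167.1], [300.3, 173.6]] (np.float64(299.7127732122642), np.float64(168.92116835582112))
```

View pics/c3.png

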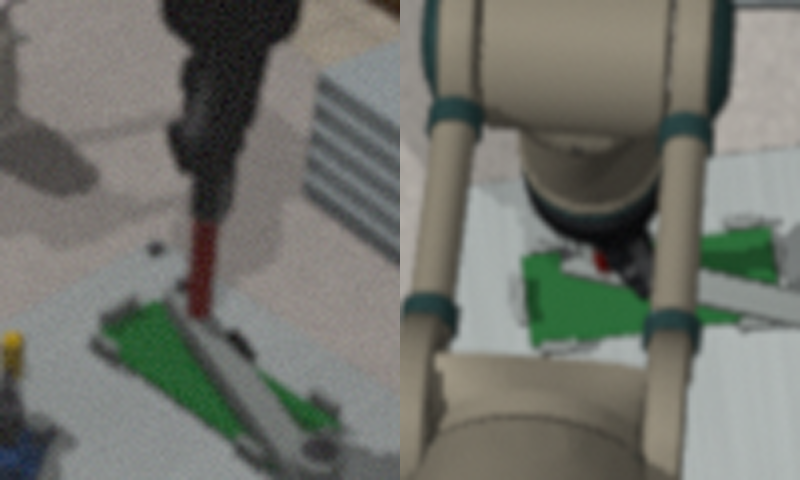

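```bash
python3 - <<'E'
from h import *
d=load('side'); P=cloud(d); s=get_state(); print(s['position'])
for v in range(176,216,2):
    print(v,[(u,d['image'][v,u].tolist(),P[v,u].round(3).tolist()) for u in (366,369,372)])
E
```

```text
[0.65244226 0.03588503 0.08482266]
176 [(366, [32, 29, 28], [0.607, 0.001, 0.2]), (369, [22, 16, 23], [0.611, -0.005, 0.202]), (372, [32, 35, 38], [0.622, -0.001, 0.196])]
178 [(366, [33, 34, 37], [0.615, 0.01, 0.187]), (369, [37, 36, 33], [0.615, 0.0, 0.193]), (372, [29, 30, 31], [0.624, 0.001, 0.188])]
180 [(366, [35, 37, 34], [0.624, 0.02, 0.172]), (369, [34, 34, 34], [0.628, 0.015, 0.174]), (372, [36, 36, 36], [0.622, -0.002, 0.186])]
182 [(366, [65, 64, 64], [0.64, 0.037, 0.151]), (369, [27, 24, 29], [0.628, 0.014, 0.169]), (372, [31, 36, 35], [0.63, 0.006, 0.173])]
184 [(366, [62, 59, 62], [0.64, 0.038, 0.145]), (369, [39, 39, 35], [0.642, 0.03, 0.149]), (372, [32, 38, 34], [0.643, 0.021, 0.153])]
186 [(366, [57, 57, 62], [0.641, 0.038, 0.138]), (369, [34, 34, 35], [0.642, 0.028, 0.144]), (372, [39, 42, 46], [0.645, 0.022, 0.147])]
188 [(366, [51, 55, 55], [0.642, 0.039, 0.132]), (369, [37, 38, 33], [0.64, 0.026, 0.14]), (372, [42, 39, 41], [0.645, 0.021, 0.141])]
190 [(366, [50, 54, 52], [0.636, 0.031, 0.134]), (369, [34, 34, 35], [0.643, 0.029, 0.132]), (372, [45, 44, 45], [0
[... 978 characters left out ...]
])]
206 [(366, [41, 41, 73], [0.643, 0.035, 0.081]), (369, [26, 31, 66], [0.648, 0.029, 0.083]), (372, [100, 104, 110], [0.724, 0.104, -0.0])]
208 [(366, [36, 38, 68], [0.645, 0.036, 0.074]), (369, [28, 27, 68], [0.649, 0.03, 0.076]), (372, [112, 114, 116], [0.709, 0.087, 0.011])]
210 [(366, [36, 32, 69], [0.644, 0.034, 0.069]), (369, [38, 35, 68], [0.648, 0.028, 0.071]), (372, [118, 121, 117], [0.704, 0.08, 0.012])]
212 [(366, [33, 34, 68], [0.644, 0.033, 0.064]), (369, [38, 39, 73], [0.649, 0.029, 0.064]), (372, [116, 118, 114], [0.699, 0.074, 0.011])]
214 [(366, [31, 34, 67], [0.645, 0.034, 0.056]), (369, [46, 46, 75], [0.647, 0.026, 0.061]), (372, [122, 123, 122], [0.693, 0.067, 0.012])]
```

```bash
python3 - <<'E'
from h import *
s=get_state(); p=s['position']
d=load('side'); P=cloud(d).reshape(-1,3); im=d['image'].reshape(-1,3).astype(int)
m=(d['depth'].ravel()>0)&(np.hypot(*(P[:,:2]-p[:2]).T)<.08)&(im.max(1)<70)&(im.max(1)-im.min(1)<15)
for z in np.arange(.05,.32,.01):
    q=P[m&(abs(P[:,2]-z)<.005)]
    if len(q)>2: print(round(z,2),len(q),'x',q[:,0].min().round(3),q[:,0].max().round(3),'y',q[:,1].min().round(3),q[:,1].max().round(3))
print(pix(d,[.1475,.5552,.1951]))
a=cv2.imread('pics/side1.png'); h=a[60:140,30:110]; g=cv2.cvtColor(h,cv2.COLOR_BGR2GRAY)
for v in range(100,128,2): print(v,a[v,56:92:3].max(1).tolist())
E
```

```text
0.05 23 x 0.648 0.656 y -0.012 0.057
0.13 24 x 0.636 0.652 y 0.02 0.039
0.14 37 x 0.637 0.656 y 0.021 0.038
0.15 30 x 0.637 0.662 y 0.021 0.037
0.16 3 x 0.648 0.664 y 0.017 0.03
0.17 35 x 0.617 0.664 y 0.005 0.027
0.18 32 x 0.611 0.651 y 0.002 0.022
0.19 55 x 0.61 0.671 y -0.005 0.039
0.2 63 x 0.599 0.671 y -0.007 0.039
0.21 108 x 0.597 0.671 y -0.011 0.039
0.22 108 x 0.6 0.674 y -0.004 0.04
0.23 82 x 0.615 0.672 y 0.003 0.042
0.24 47 x 0.618 0.65 y 0.005 0.022
0.25 83 x 0.617 0.655 y -0.002 0.045
0.26 139 x 0.616 0.668 y -0.004 0.048
0.27 154 x 0.616 0.672 y -0.004 0.05
0.28 150 x 0.616 0.67 y -0.004 0.054
0.29 241 x 0.614 0.689 y -0.004 0.066
0.3 106 x 0.618 0.671 y 0.002 0.047
0.31 130 x 0.618 0.678 y -0.003 0.048
(np.float64(82.81697393853864), np.float64(130.53921325519457))
100 [44, 4, 32, 44, 5, 3, 22, 6, 27, 56, 55, 59]
102 [55, 26, 19, 15, 16, 18, 0, 21, 24, 61, 64, 60]
104 [60, 24, 11, 19, 20, 12, 32, 43, 45, 57, 55, 56]
106 [58, 37, 25, 13, 5, 25, 48, 60, 57, 59, 59, 60]
108 [60, 57, 55, 29, 2, 21, 51, 56, 58, 62, 53, 60]
110 [61, 60, 53, 45, 15, 11, 48, 61, 61, 62, 63, 65]
112 [53, 60, 62, 53, 6, 2, 42, 48, 65, 57, 63, 55]
114 [57, 59, 55, 55, 27, 15, 30, 51, 61, 57, 61, 57]
116 [59, 57, 54, 60, 38, 5, 6, 48, 57, 63, 59, 62]
118 [61, 60, 58, 64, 56, 18, 14, 46, 58, 54, 58, 64]
120 [68, 57, 58, 58, 58, 46, 48, 56, 65, 63, 60, 57]
122 [66, 58, 61, 55, 58, 60, 54, 61, 60, 61, 57, 60]
124 [67, 64, 65, 62, 58, 59, 60, 54, 58, 61, 61, 63]
126 [69, 62, 58, 53, 55, 60, 64, 56, 59, 61, 60, 56]
```

Closed, the fingers met nothing. Depth shows their real ends at z ≈ 0.12, about 35 mm above the reported TCP. The bar top is at 46 mm, so TCP z ≈ 0.052 is safe under either reading. I reopen, go down and close again.

Call:
arm_command([
  {"dp":[0,0,0],"angular":[0,0,0],"gripper":50},
  {"dp":[0,0,0],"angular":[0,0,0],"gripper":50},
  {"dp":[0,0,0],"angular":[0,0,0],"gripper":50},
  {"dp":[0,0,0],"angular":[0,0,0],"gripper":50},
  {"dp":[0.09,0,0],"angular":[0,0,0],"gripper":50},
  {"dp":[0.09,0,0],"angular":[0,0,0],"gripper":50},
  {"dp":[0.06,0,0],"angular":[0,0,0],"gripper":50},
  {"dp":[0,0,0],"angular":[0,0,0],"gripper":50},
])

```text
clock: 5.3
position: [0.6503, 0.0361, 0.0518]
ee_rot: [0.672, -0.207, 0.679, 0.211]
contact_force: [0.0, 0.7, -0.0]
width: 0.05
```

```bash
python3 - <<'E'
from h import *
d=grab('side'); s=get_state(); print(s['position'],s['contact_force'],s['width'],post(0))
x,y=map(int,pix(d,[*post(0),.1])); cv2.imwrite('pics/s4.png',cv2.resize(d['image'][y-60:y+60,x-60:x+60],None,fx=5,fy=5,interpolation=cv2.INTER_CUBIC))
E
```

```text
[0.65066552 0.03606278 0.05223039] [-0.23604025 -0.72872153 -0.3476134 ] 0.04961415113577683 [0.65066244 0.03486305]
```

View pics/s4.png

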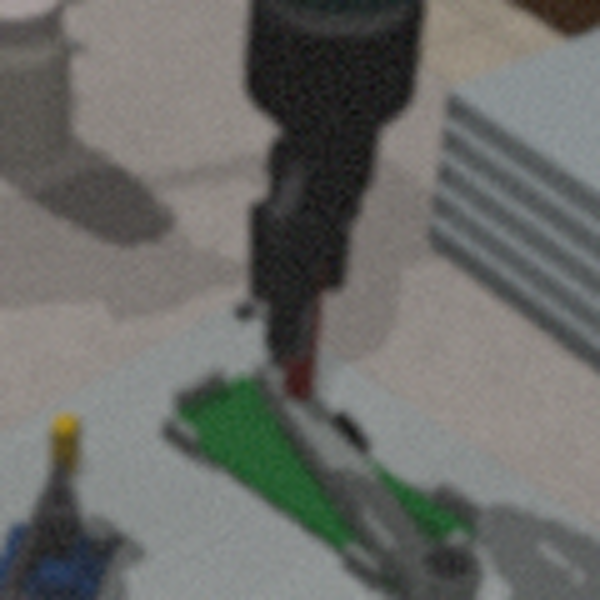

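The near finger (ending near (290,360)) now stands beside the red post, with its tip at about z 0.085. Now I close.

Call:
arm_command([
  {"dp":[0,0,0],"angular":[0,0,0],"gripper":35},
  {"dp":[0,0,0],"angular":[0,0,0],"gripper":26},
  {"dp":[0,0,0],"angular":[0,0,0],"gripper":20},
  {"dp":[0,0,0],"angular":[0,0,0],"gripper":16},
  {"dp":[0,0,0],"angular":[0,0,0],"gripper":10},
  {"dp":[0,0,0],"angular":[0,0,0],"gripper":5},
  {"dp":[0,0,0],"angular":[0,0,0],"gripper":5},
  {"dp":[0,0,0],"angular":[0,0,0],"gripper":5},
])

```text
clock: 6.35
position: [0.6503, 0.0354, 0.0534]
ee_rot: [0.673, -0.207, 0.678, 0.211]
contact_force: [-1.8, -0.6, 1.8]
width: 0.0145
```

```bash
cat >> h.py <<'E'
def drawplan(s,angles,z=None):
    """rows along the arc, constant jaw; starts from measured pose"""
    th,r=theta(s); M=rot(s).as_matrix(); p=np.array(s['position']); z=p[2] if z is None else z
    for a in angles:
        t=np.array([*post(a,.15),z]); print(round(a,3),(M.T@(t-p)/.12).round(4).tolist(),round(np.linalg.norm(t-p)*1000,1)); p=t
def rep():
    s=get_state(); th,r=theta(s); f=s['contact_force']; t=tang(th); n=np.array([t[1],-t[0]])
    print('t',s['clock'],'pos',s['position'].round(4),'th %.4f r %.4f'%(th,r),'Ftan %.2f Frad %.2f Fz %.2f'%(f[:2]@t,f[:2]@n,f[2]),'w %.4f jaw %.1f'%(s['width'],jaw(s))); return s
E
python3 - <<'E'
from h import *
s=rep(); drawplan(s,np.arange(.05,.8,.0625))
E
```

```text
t 6.35 pos [0.6503 0.0354 0.0534] th 0.0033 r 0.1505 Ftan 1.59 Frad -0.99 Fz 1.82 w 0.0145 jaw 34.4
0.05 [0.0006, 0.0387, -0.0439] 7.0
0.112 [0.0007, 0.0523, -0.058] 9.4
0.175 [0.0007, 0.0485, -0.0612] 9.4
0.238 [0.0007, 0.0446, -0.0641] 9.4
0.3 [0.0007, 0.0405, -0.0668] 9.4
0.362 [0.0007, 0.0363, -0.0692] 9.4
0.425 [0.0007, 0.0319, -0.0713] 9.4
0.488 [0.0007, 0.0274, -0.0732] 9.4
0.55 [0.0006, 0.0228, -0.0747] 9.4
0.612 [0.0006, 0.018, -0.076] 9.4
0.675 [0.0006, 0.0133, -0.077] 9.4
0.738 [0.0006, 0.0084, -0.0777] 9.4
```

Call:
arm_command([
  {"dp":[0,0.039,-0.044],"angular":[0,0,0],"gripper":5},
  {"dp":[0,0.052,-0.058],"angular":[0,0,0],"gripper":5},
  {"dp":[0,0.0485,-0.061],"angular":[0,0,0],"gripper":5},
  {"dp":[0,0.0445,-0.064],"angular":[0,0,0],"gripper":5},
  {"dp":[0,0.0405,-0.067],"angular":[0,0,0],"gripper":5},
  {"dp":[0,0.036,-0.069],"angular":[0,0,0],"gripper":5},
  {"dp":[0,0.032,-0.071],"angular":[0,0,0],"gripper":5},
  {"dp":[0,0,0],"angular":[0,0,0],"gripper":5},
])

```text
clock: 7.35
position: [0.5892, 0.036, 0.0535]
ee_rot: [0.677, -0.208, 0.674, 0.21]
contact_force: [6.5, 0.7, -5.6]
width: 0.0141
```

```bash
python3 - <<'E'
from h import *
s=rep(); drawplan(s,np.arange(.45,.86,.05))
E
```

```text
t 7.35 pos [0.5892 0.036  0.0535] th 0.4119 r 0.1506 Ftan -6.56 Frad -0.56 Fz -5.62 w 0.0141 jaw 34.3
0.45 [-0.0002, 0.0132, -0.0462] 5.8
0.5 [-0.0003, 0.0208, -0.0589] 7.5
0.55 [-0.0003, 0.0178, -0.0599] 7.5
0.6 [-0.0003, 0.0148, -0.0607] 7.5
0.65 [-0.0003, 0.0117, -0.0614] 7.5
0.7 [-0.0003, 0.0087, -0.0619] 7.5
0.75 [-0.0003, 0.0056, -0.0622] 7.5
0.8 [-0.0003, 0.0024, -0.0624] 7.5
0.85 [-0.0003, -0.0007, -0.0625] 7.5
```

Call:
arm_command([
  {"dp":[0,0.013,-0.046],"angular":[0,0,0],"gripper":5},
  {"dp":[0,0.021,-0.059],"angular":[0,0,0],"gripper":5},
  {"dp":[0,0.018,-0.06],"angular":[0,0,0],"gripper":5},
  {"dp":[0,0.015,-0.061],"angular":[0,0,0],"gripper":5},
  {"dp":[0,0.012,-0.061],"angular":[0,0,0],"gripper":5},
  {"dp":[0,0.009,-0.062],"angular":[0,0,0],"gripper":5},
  {"dp":[0,0.006,-0.062],"angular":[0,0,0],"gripper":5},
  {"dp":[0,0,0],"angular":[0,0,0],"gripper":5},
])

```text
clock: 8.35
position: [0.5459, 0.0201, 0.0535]
ee_rot: [0.682, -0.207, 0.67, 0.21]
contact_force: [6.1, 0.6, -5.7]
width: 0.0144
```

```bash
python3 - <<'E'
from h import *
s=rep(); th=theta(s)[0]; drawplan(s,np.append(.8,np.arange(.82,.96,.02)))
E
```

```text
t 8.35 pos [0.5459 0.0201 0.0535] th 0.7195 r 0.1506 Ftan -5.67 Frad -2.40 Fz -5.68 w 0.0144 jaw 34.2
0.8 [-0.0017, 0.0004, -0.1009] 12.1
0.82 [-0.0004, 0.0001, -0.025] 3.0
0.84 [-0.0004, -0.0004, -0.025] 3.0
0.86 [-0.0004, -0.0009, -0.025] 3.0
0.88 [-0.0004, -0.0014, -0.025] 3.0
0.9 [-0.0004, -0.0019, -0.0249] 3.0
0.92 [-0.0004, -0.0024, -0.0249] 3.0
0.94 [-0.0004, -0.0029, -0.0248] 3.0
0.96 [-0.0004, -0.0034, -0.0248] 3.0
```

Call:
arm_command([
  {"dp":[0,0,-0.05],"angular":[0,0,0],"gripper":5},
  {"dp":[0,0,-0.05],"angular":[0,0,0],"gripper":5},
  {"dp":[0,0,-0.04],"angular":[0,0,0],"gripper":5},
  {"dp":[0,-0.001,-0.03],"angular":[0,0,0],"gripper":5},
  {"dp":[0,0,0],"angular":[0,0,0],"gripper":5},
  {"dp":[0,0,0],"angular":[0,0,0],"gripper":5},
  {"dp":[0,0,0],"angular":[0,0,0],"gripper":5},
  {"dp":[0,0,0],"angular":[0,0,0],"gripper":5},
])

```text
clock: 9.35
position: [0.5342, 0.0129, 0.0535]
ee_rot: [0.686, -0.204, 0.666, 0.21]
contact_force: [6.7, 2.1, -5.7]
width: 0.0142
```

```bash
python3 - <<'E'
from h import *
s=rep(); th=theta(s)[0]; drawplan(s,th+np.arange(1,9)*.02)
d=grab('side'); print([np.round(pix(d,q)).tolist() for q in ([.5326,.0622,.062],[*post(th),.1],[*post(th,.175),.046])])
cv2.imwrite('pics/s5.png',cv2.resize(d['image'][150:270,260:420],None,fx=5,fy=5,interpolation=cv2.INTER_CUBIC))
E
```

```text
t 9.35 pos [0.5342 0.0129 0.0535] th 0.8107 r 0.1506 Ftan -6.74 Frad -2.02 Fz -5.69 w 0.0142 jaw 34.1
0.831 [-0.0007, -0.0049, -0.025] 3.1
0.851 [-0.0007, -0.0008, -0.025] 3.0
0.871 [-0.0007, -0.0013, -0.025] 3.0
0.891 [-0.0007, -0.0018, -0.0249] 3.0
0.911 [-0.0007, -0.0023, -0.0249] 3.0
0.931 [-0.0007, -0.0028, -0.0248] 3.0
0.951 [-0.0007, -0.0033, -0.0248] 3.0
0.971 [-0.0007, -0.0037, -0.0247] 3.0
[[321.0, 223.0], [334.0, 222.0], [323.0, 237.0]]
```

View pics/s5.png

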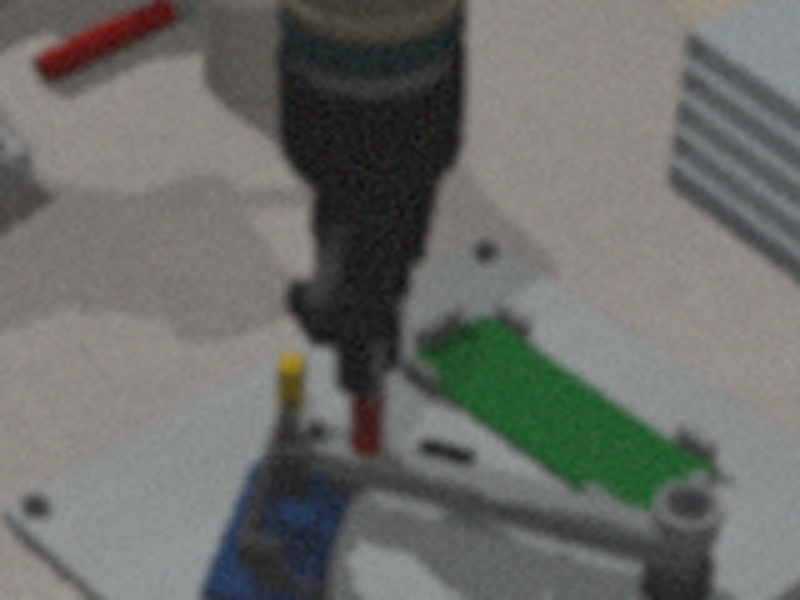

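The nose (about (285,450)) is nearing the catch; the yellow trigger at (290,370) is clear of the hand. Each row loses about 0.8 mm to the spring load, so small constant steps also cap the force. I continue that way.

Call:
arm_command([
  {"dp":[0,-0.002,-0.015],"angular":[0,0,0],"gripper":5},
  {"dp":[0,-0.001,-0.015],"angular":[0,0,0],"gripper":5},
  {"dp":[0,-0.001,-0.015],"angular":[0,0,0],"gripper":5},
  {"dp":[0,-0.001,-0.015],"angular":[0,0,0],"gripper":5},
  {"dp":[0,-0.001,-0.015],"angular":[0,0,0],"gripper":5},
  {"dp":[0,-0.001,-0.015],"angular":[0,0,0],"gripper":5},
  {"dp":[0,-0.001,-0.015],"angular":[0,0,0],"gripper":5},
  {"dp":[0,-0.001,-0.015],"angular":[0,0,0],"gripper":5},
])

```text
clock: 10.4
position: [0.5281, 0.0085, 0.0535]
ee_rot: [0.689, -0.203, 0.663, 0.212]
contact_force: [7.0, 1.0, -4.3]
width: 0.0143
```

```bash
python3 - <<'E'
from h import *
rep()
E
```

```text
t 10.4 pos [0.5281 0.0085 0.0535] th 0.8605 r 0.1505 Ftan -6.21 Frad -3.38 Fz -4.31 w 0.0143 jaw 34.1
```

Call:
arm_command([
  {"dp":[0,-0.002,-0.015],"angular":[0,0,0],"gripper":5},
  {"dp":[0,-0.002,-0.015],"angular":[0,0,0],"gripper":5},
  {"dp":[0,-0.002,-0.015],"angular":[0,0,0],"gripper":5},
  {"dp":[0,-0.002,-0.015],"angular":[0,0,0],"gripper":5},
  {"dp":[0,-0.002,-0.015],"angular":[0,0,0],"gripper":5},
  {"dp":[0,-0.002,-0.015],"angular":[0,0,0],"gripper":5},
  {"dp":[0,-0.002,-0.015],"angular":[0,0,0],"gripper":5},
  {"dp":[0,-0.002,-0.015],"angular":[0,0,0],"gripper":5},
])

```text
clock: 11.4
position: [0.5207, 0.0025, 0.0535]
ee_rot: [0.691, -0.202, 0.661, 0.213]
contact_force: [8.4, 2.4, -4.5]
width: 0.0141
```

```bash
python3 - <<'E'
from h import *
rep()
E
```

```text
t 11.4 pos [0.5207 0.0025 0.0535] th 0.9240 r 0.1504 Ftan -7.90 Frad -3.62 Fz -4.45 w 0.0141 jaw 34.2
```

Call:
arm_command([
  {"dp":[0,-0.002,-0.015],"angular":[0,0,0],"gripper":5},
  {"dp":[0,-0.002,-0.015],"angular":[0,0,0],"gripper":5},
  {"dp":[0,-0.002,-0.015],"angular":[0,0,0],"gripper":5},
  {"dp":[0,-0.002,-0.015],"angular":[0,0,0],"gripper":5},
  {"dp":[0,-0.002,-0.015],"angular":[0,0,0],"gripper":5},
  {"dp":[0,-0.002,-0.015],"angular":[0,0,0],"gripper":5},
  {"dp":[0,-0.002,-0.015],"angular":[0,0,0],"gripper":5},
  {"dp":[0,-0.002,-0.015],"angular":[0,0,0],"gripper":5},
])

```text
clock: 12.4
position: [0.5163, -0.0017, 0.0536]
ee_rot: [0.695, -0.201, 0.657, 0.215]
contact_force: [10.9, 5.0, -6.8]
width: 0.0141
```

```bash
python3 - <<'E'
from h import *
rep()
E
```

```text
t 12.4 pos [ 0.5163 -0.0017  0.0536] th 0.9644 r 0.1503 Ftan -11.39 Frad -3.79 Fz -6.83 w 0.0141 jaw 34.1
```

Call:
arm_command([
  {"dp":[0,-0.002,-0.015],"angular":[0,0,0],"gripper":5},
  {"dp":[0,-0.002,-0.015],"angular":[0,0,0],"gripper":5},
  {"dp":[0,-0.002,-0.015],"angular":[0,0,0],"gripper":5},
  {"dp":[0,-0.002,-0.015],"angular":[0,0,0],"gripper":5},
  {"dp":[0,-0.002,-0.015],"angular":[0,0,0],"gripper":5},
  {"dp":[0,-0.002,-0.015],"angular":[0,0,0],"gripper":5},
  {"dp":[0,-0.002,-0.015],"angular":[0,0,0],"gripper":5},
  {"dp":[0,-0.002,-0.015],"angular":[0,0,0],"gripper":5},
])

```text
clock: 13.4
position: [0.5168, -0.0012, 0.0537]
ee_rot: [0.702, -0.196, 0.649, 0.217]
contact_force: [12.2, 6.7, -6.2]
width: 0.0142
```

```bash
python3 - <<'E'
from h import *
s=rep()
d=grab('side'); cv2.imwrite('pics/s6.png',cv2.resize(d['image'][190:280,270:370],None,fx=6,fy=6,interpolation=cv2.INTER_CUBIC))
E
```

```text
t 13.4 pos [ 0.5168 -0.0012  0.0537] th 0.9595 r 0.1503 Ftan -13.52 Frad -3.30 Fz -6.17 w 0.0142 jaw 34.0
```

View pics/s6.png

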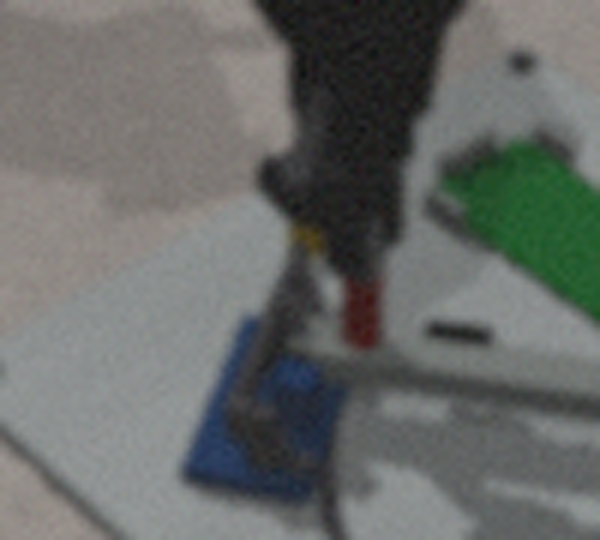

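```bash
python3 - <<'E'
from h import *
s=rep(); print(rot(s).as_matrix().round(3))
M=rot(s).as_matrix()
for k in(.019,.045,.055):
    g=s['position']-M[:,0]*k; print(k,g.round(4),theta({'position':g}))
E
```

```text
t 13.45 pos [ 0.5168 -0.0012  0.0536] th 0.9599 r 0.1503 Ftan -11.70 Frad -3.19 Fz -5.21 w 0.0144 jaw 34.0
[[ 0.062 -0.559  0.827]
 [ 0.05   0.829  0.557]
 [-0.997  0.006  0.08 ]]
0.019 [ 0.5156 -0.0022  0.0726] (np.float64(0.969999447204319), np.float64(0.15045008589963224))
0.045 [ 0.5139 -0.0035  0.0985] (np.float64(0.9837335563563832), np.float64(0.15063685610069566))
0.055 [ 0.5133 -0.0039  0.1085] (np.float64(0.9890064363251683), np.float64(0.15071624335848594))
```

```bash
python3 - <<'E'
from h import *
d=load('side'); P=cloud(d); hsv=cv2.cvtColor(d['image'],cv2.COLOR_BGR2HSV).astype(int)
y=(hsv[...,0]>15)&(hsv[...,0]<35)&(hsv[...,1]>90); y[:200]=0;y[240:]=0;y[:,:305]=0;y[:,340:]=0
v,u=np.where(y); print(len(v),u.mean(),v.min(),v.max(),P[y].round(3)[:12].tolist())
a=cv2.imread('pics/side1.png'); hsv=cv2.cvtColor(a,cv2.COLOR_BGR2HSV).astype(int)
y=(hsv[...,0]>15)&(hsv[...,0]<35)&(hsv[...,1]>90); y[:200]=0;y[240:]=0;y[:,:305]=0;y[:,340:]=0
v,u=np.where(y); print(len(v),u.mean(),v.min(),v.max())
for vv in range(218,236): print(vv,d['image'][vv,314:330].tolist() if vv in(222,226) else '',end='')
E
```

```text
14 321.14285714285717 228 231 [[0.527, 0.062, 0.048], [0.529, 0.06, 0.049], [0.531, 0.058, 0.049], [0.478, -0.025, 0.136], [0.527, 0.061, 0.046], [0.528, 0.059, 0.047], [0.531, 0.059, 0.046], [0.532, 0.056, 0.047], [0.531, 0.058, 0.043], [0.531, 0.055, 0.046], [0.535, 0.057, 0.042], [0.528, 0.054, 0.045]]
38 320.55263157894734 221 230
218 219 220 221 222 [[76, 77, 75], [53, 54, 50], [37, 34, 40], [32, 34, 35], [37, 36, 32], [38, 39, 37], [40, 44, 44], [39, 39, 39], [29, 26, 30], [32, 36, 30], [34, 37, 34], [30, 36, 35], [36, 37, 37], [36, 38, 35], [32, 33, 36], [36, 37, 35]]223 224 225 226 [[143, 144, 141], [136, 137, 131], [122, 124, 120], [98, 96, 99], [64, 65, 67], [35, 47, 47], [30, 34, 40], [26, 32, 33], [34, 37, 34], [29, 29, 32], [29, 28, 33], [36, 39, 40], [39, 36, 39], [28, 28, 28], [28, 26, 28], [30, 32, 31]]227 228 229 230 231 232 233 234 235
```

The trigger has not moved from its start pixel (321 against 320.6), so the lever has snapped back. The stall at about 0.98 rad with +5 N is therefore the buffer. I ease forward with null rows; the arm should stop on the tooth and the force should fade.

Call:
arm_command([
  {"dp":[0,0,0],"angular":[0,0,0],"gripper":5},
  {"dp":[0,0,0],"angular":[0,0,0],"gripper":5},
  {"dp":[0,0,0],"angular":[0,0,0],"gripper":5},
  {"dp":[0,0,0],"angular":[0,0,0],"gripper":5},
  {"dp":[0,0,0],"angular":[0,0,0],"gripper":5},
  {"dp":[0,0,0],"angular":[0,0,0],"gripper":5},
  {"dp":[0,0,0],"angular":[0,0,0],"gripper":5},
  {"dp":[0,0,0],"angular":[0,0,0],"gripper":5},
])

```text
clock: 14.45
position: [0.5184, 0.0004, 0.0536]
ee_rot: [0.7, -0.199, 0.65, 0.219]
contact_force: [7.4, 2.2, -4.6]
width: 0.0141
```

```bash
cat >> h.py <<'E'
def gp(s,k=.045):
    g=s['position']-rot(s).as_matrix()[:,0]*k; print('grip point',g.round(4),'th %.4f r %.4f'%theta({'position':g}),'x-axis',rot(s).as_matrix()[:,0].round(3))
E
python3 - <<'E'
from h import *
gp(rep())
E
```

```text
t 14.45 pos [5.184e-01 4.000e-04 5.360e-02] th 0.9448 r 0.1505 Ftan -7.03 Frad -3.30 Fz -4.55 w 0.0141 jaw 34.4
grip point [ 0.5157 -0.0018  0.0985] th 0.9676 r 0.1507 x-axis [ 0.059  0.048 -0.997]
```

Call:
arm_command([
  {"dp":[0,0,0.005],"angular":[0,0,0],"gripper":5},
  {"dp":[0,0,0.005],"angular":[0,0,0],"gripper":5},
  {"dp":[0,0,0.005],"angular":[0,0,0],"gripper":5},
  {"dp":[0,0,0.005],"angular":[0,0,0],"gripper":5},
  {"dp":[0,0,0],"angular":[0,0,0],"gripper":5},
  {"dp":[0,0,0],"angular":[0,0,0],"gripper":5},
  {"dp":[0,0,0],"angular":[0,0,0],"gripper":5},
  {"dp":[0,0,0],"angular":[0,0,0],"gripper":5},
])

```text
clock: 15.45
position: [0.5209, 0.0028, 0.0536]
ee_rot: [0.698, -0.202, 0.651, 0.221]
contact_force: [8.1, 2.6, -4.2]
width: 0.0142
```

```bash
python3 - <<'E'
from h import *
gp(rep())
E
```

```text
t 15.45 pos [0.5209 0.0028 0.0536] th 0.9216 r 0.1506 Ftan -7.85 Frad -3.28 Fz -4.20 w 0.0142 jaw 34.8
grip point [0.5184 0.0007 0.0985] th 0.9431 r 0.1506 x-axis [ 0.055  0.046 -0.997]
```

Call:
arm_command([
  {"dp":[0,0,0.005],"angular":[0,0,0],"gripper":5},
  {"dp":[0,0,0.005],"angular":[0,0,0],"gripper":5},
  {"dp":[0,0,0],"angular":[0,0,0],"gripper":5},
  {"dp":[0,0,0],"angular":[0,0,0],"gripper":5},
  {"dp":[0,0,0],"angular":[0,0,0],"gripper":5},
  {"dp":[0,0,0],"angular":[0,0,0],"gripper":5},
  {"dp":[0,0,0],"angular":[0,0,0],"gripper":5},
  {"dp":[0,0,0],"angular":[0,0,0],"gripper":5},
])

```text
clock: 16.45
position: [0.5208, 0.0027, 0.0536]
ee_rot: [0.694, -0.205, 0.653, 0.222]
contact_force: [7.3, 2.8, -4.6]
width: 0.0143
```

```bash
python3 - <<'E'
from h import *
gp(rep())
E
```

```text
t 16.45 pos [0.5208 0.0027 0.0536] th 0.9225 r 0.1506 Ftan -7.36 Frad -2.56 Fz -4.58 w 0.0143 jaw 35.2
grip point [0.5186 0.0009 0.0985] th 0.9414 r 0.1506 x-axis [ 0.048  0.041 -0.998]
```

Call:
arm_command([
  {"dp":[0,0,0.005],"angular":[0,0,0],"gripper":5},
  {"dp":[0,0,0.005],"angular":[0,0,0],"gripper":5},
  {"dp":[0,0,0.005],"angular":[0,0,0],"gripper":5},
  {"dp":[0,0,0.005],"angular":[0,0,0],"gripper":5},
  {"dp":[0,0,0],"angular":[0,0,0],"gripper":5},
  {"dp":[0,0,0],"angular":[0,0,0],"gripper":5},
  {"dp":[0,0,0],"angular":[0,0,0],"gripper":5},
  {"dp":[0,0,0],"angular":[0,0,0],"gripper":5},
])

```text
clock: 17.45
position: [0.5205, 0.0025, 0.0535]
ee_rot: [0.69, -0.209, 0.656, 0.224]
contact_force: [7.1, 1.4, -3.7]
width: 0.0141
```

```bash
python3 - <<'E'
from h import *
gp(rep())
E
```

```text
t 17.45 pos [0.5205 0.0025 0.0535] th 0.9252 r 0.1506 Ftan -6.30 Frad -3.53 Fz -3.68 w 0.0141 jaw 35.7
grip point [0.5187 0.0009 0.0985] th 0.9410 r 0.1506 x-axis [ 0.04   0.035 -0.999]
```

Call:
arm_command([
  {"dp":[0,0,0.008],"angular":[0,0,0],"gripper":5},
  {"dp":[0,0,0.008],"angular":[0,0,0],"gripper":5},
  {"dp":[0,0,0.008],"angular":[0,0,0],"gripper":5},
  {"dp":[0,0,0.008],"angular":[0,0,0],"gripper":5},
  {"dp":[0,0,0.008],"angular":[0,0,0],"gripper":5},
  {"dp":[0,0,0.008],"angular":[0,0,0],"gripper":5},
  {"dp":[0,0,0.008],"angular":[0,0,0],"gripper":5},
  {"dp":[0,0,0.008],"angular":[0,0,0],"gripper":5},
])

```text
clock: 18.45
position: [0.5202, 0.0024, 0.0534]
ee_rot: [0.684, -0.213, 0.661, 0.224]
contact_force: [0.4, -5.2, -0.8]
width: 0.0143
```

```bash
python3 - <<'E'
from h import *
s=rep(); gp(s); print(s['moment'])
E
```

```text
t 18.45 pos [0.5202 0.0024 0.0534] th 0.9270 r 0.1507 Ftan 3.08 Frad -4.23 Fz -0.79 w 0.0143 jaw 36.0
grip point [0.519  0.0013 0.0984] th 0.9376 r 0.1507 x-axis [ 0.026  0.025 -0.999]
[-1.52315307e+00  8.01428971e-01  2.51192411e-04]
```

Now the hand pushes forward with 3 N and the arm stays at 0.94: the tooth carries it. Release.

Call:
arm_command([
  {"dp":[0,0,-0.004],"angular":[0,0,0],"gripper":14},
  {"dp":[0,0,0],"angular":[0,0,0],"gripper":18},
  {"dp":[0,0,0],"angular":[0,0,0],"gripper":24},
  {"dp":[0,0,0],"angular":[0,0,0],"gripper":32},
  {"dp":[0,0,0],"angular":[0,0,0],"gripper":40},
  {"dp":[0,0,0],"angular":[0,0,0],"gripper":40},
  {"dp":[0,0,0],"angular":[0,0,0],"gripper":40},
  {"dp":[0,0,0],"angular":[0,0,0],"gripper":40},
])

```text
clock: 19.45
position: [0.5192, 0.006, 0.0538]
ee_rot: [0.685, -0.21, 0.66, 0.225]
contact_force: [0.5, -1.3, -0.1]
width: 0.04
```

```bash
python3 - <<'E'
from h import *
s=rep(); gp(s)
d=grab('side'); P=cloud(d); hsv=cv2.cvtColor(d['image'],cv2.COLOR_BGR2HSV).astype(int)
r=((hsv[...,0]<8)|(hsv[...,0]>172))&(hsv[...,1]>100)&(P[...,2]>.04)&(P[...,2]<.13)&(np.abs(P[...,1])<.2)&(P[...,0]>.4)
print('red',r.sum(),np.median(P[r],0))
p=s['position']; plan(s,[p+[0,0,.1]],[jaw(s)])
E
```

```text
t 19.45 pos [0.5192 0.006  0.0538] th 0.9164 r 0.1541 Ftan 0.49 Frad -1.34 Fz -0.11 w 0.0400 jaw 35.8
grip point [0.518  0.0046 0.0988] th 0.9284 r 0.1538 x-axis [ 0.026  0.032 -0.999]
red 55 [ 0.51714331 -0.00393946  0.07071388]
[-0.833, 0.009, 0.033] [0.0, 0.026, -0.007] mm 100.0 deg 2.4
```

The arm stays hooked (the grip is seen at about (0.520, 0.000), ≈ 0.94 rad). I rise clear, then go to the mould.

Call:
arm_command([
  {"dp":[-0.1,0.001,0.004],"angular":[0,0.002,0],"gripper":40},
  {"dp":[-0.2,0.002,0.008],"angular":[0,0.002,0],"gripper":40},
  {"dp":[-0.25,0.003,0.01],"angular":[0,0.004,0],"gripper":40},
  {"dp":[-0.25,0.003,0.008],"angular":[0,0.006,-0.002],"gripper":40},
  {"dp":[-0.2,0.002,0.004],"angular":[0,0.008,-0.004],"gripper":50},
  {"dp":[0,0,0],"angular":[0,0.006,0],"gripper":60},
  {"dp":[0,0,0],"angular":[0,0,0],"gripper":70},
  {"dp":[0,0,0],"angular":[0,0,0],"gripper":75},
])

```text
clock: 20.5
position: [0.5192, 0.0063, 0.18]
ee_rot: [0.671, -0.218, 0.675, 0.217]
contact_force: [0.3, -0.5, -0.6]
width: 0.0752
```

```bash
python3 - <<'E'
from h import *
s=rep(); gp(s)
d=grab('side'); P=cloud(d); hsv=cv2.cvtColor(d['image'],cv2.COLOR_BGR2HSV).astype(int)
r=((hsv[...,0]<8)|(hsv[...,0]>172))&(hsv[...,1]>100)&(P[...,2]>.04)&(P[...,2]<.13)&(np.abs(P[...,1])<.2)&(P[...,0]>.4)
print('red',r.sum(),np.median(P[r],0).round(4))
go(s,[.4535,.3427,.13],107.4,9)
E
```

```text
t 20.5 pos [0.5192 0.0063 0.18  ] th 0.9154 r 0.1544 Ftan 0.11 Frad -0.52 Fz -0.59 w 0.0752 jaw 35.8
grip point [0.5194 0.0064 0.225 ] th 0.9138 r 0.1544 x-axis [-0.004 -0.003 -1.   ]
red 110 [ 0.5154 -0.0037  0.0905]
[0.046, 0.288, 0.133] [-0.088, -0.003, -0.0] mm 38.5 deg 8.0
[0.046, 0.267, 0.172] [-0.088, 0.0, 0.0] mm 38.5 deg 8.0
[0.046, 0.241, 0.207] [-0.088, 0.0, 0.0] mm 38.5 deg 8.0
[0.046, 0.21, 0.238] [-0.088, 0.0, 0.0] mm 38.5 deg 8.0
[0.046, 0.175, 0.265] [-0.088, -0.0, 0.0] mm 38.5 deg 8.0
[0.046, 0.136, 0.287] [-0.088, 0.0, 0.0] mm 38.5 deg 8.0
[0.046, 0.095, 0.303] [-0.088, -0.0, -0.0] mm 38.5 deg 8.0
[0.046, 0.053, 0.313] [-0.088, 0.0, 0.0] mm 38.5 deg 8.0
[0.046, 0.009, 0.317] [-0.088, 0.0, 0.0] mm 38.5 deg 8.0
```

Call:
arm_command([
  {"dp":[0.046,0.288,0.133],"angular":[-0.088,0,0],"gripper":75},
  {"dp":[0.046,0.267,0.172],"angular":[-0.088,0,0],"gripper":75},
  {"dp":[0.046,0.241,0.207],"angular":[-0.088,0,0],"gripper":75},
  {"dp":[0.046,0.21,0.238],"angular":[-0.088,0,0],"gripper":75},
  {"dp":[0.046,0.175,0.265],"angular":[-0.088,0,0],"gripper":75},
  {"dp":[0.046,0.136,0.287],"angular":[-0.088,0,0],"gripper":75},
  {"dp":[0.046,0.095,0.303],"angular":[-0.088,0,0],"gripper":75},
  {"dp":[0.02,0.02,0.15],"angular":[-0.06,0,0],"gripper":75},
])

```text
clock: 21.55
position: [0.457, 0.2902, 0.1294]
ee_rot: [0.457, -0.532, 0.468, 0.538]
contact_force: [0.2, -0.9, -0.2]
width: 0.0753
```

```bash
python3 - <<'E'
from h import *
s=rep(); go(s,[.4535,.3427,.10],107.4,5)
E
```

```text
t 21.55 pos [0.457  0.2902 0.1294] th 0.5973 r 0.4332 Ftan 0.19 Frad -0.87 Fz -0.17 w 0.0753 jaw 98.3
[0.049, -0.008, 0.088] [-0.02, -0.002, -0.012] mm 12.1 deg 2.1
[0.049, -0.01, 0.087] [-0.02, 0.0, 0.0] mm 12.1 deg 1.8
[0.049, -0.012, 0.087] [-0.02, 0.0, 0.0] mm 12.1 deg 1.8
[0.049, -0.015, 0.086] [-0.02, 0.0, 0.0] mm 12.1 deg 1.8
[0.049, -0.018, 0.086] [-0.02, 0.0, 0.0] mm 12.1 deg 1.8
```

Call:
arm_command([
  {"dp":[0.049,-0.008,0.088],"angular":[-0.02,-0.002,-0.012],"gripper":75},
  {"dp":[0.049,-0.01,0.087],"angular":[-0.02,0,0],"gripper":75},
  {"dp":[0.049,-0.012,0.087],"angular":[-0.02,0,0],"gripper":75},
  {"dp":[0.049,-0.015,0.086],"angular":[-0.02,0,0],"gripper":75},
  {"dp":[0.03,-0.01,0.05],"angular":[-0.015,0,0],"gripper":75},
  {"dp":[0,0,0],"angular":[0,0,0],"gripper":75},
  {"dp":[0,0,0],"angular":[0,0,0],"gripper":75},
  {"dp":[0,0,0],"angular":[0,0,0],"gripper":75},
])

```text
clock: 22.55
position: [0.453, 0.3393, 0.0984]
ee_rot: [-0.419, 0.569, -0.42, -0.569]
contact_force: [-0.6, -0.8, 0.1]
width: 0.0748
```

```bash
python3 - <<'E'
from h import *
s=rep(); go(s,[.4535,.3427,.07],107.4,2)
d=grab('side'); P=cloud(d); im=d['image'].astype(int); p=s['position']
M=rot(s).as_matrix(); L=(P-p)@M   # tool coords
m=(d['depth']>0)&(abs(L[...,1])<.03)&(abs(L[...,2])<.07)&(P[...,2]>.035)&(im.max(-1)<75)
for z in np.arange(.04,.25,.01):
    q=L[m&(abs(P[...,2]-z)<.005)]
    if len(q)>1: print(round(z,2),len(q),'y',q[:,1].min().round(3),q[:,1].max().round(3),'jaw',q[:,2].min().round(3),q[:,2].max().round(3))
x,y=map(int,pix(d,p)); print(x,y); cv2.imwrite('pics/s7.png',cv2.resize(d['image'][y-70:y+50,x-60:x+60],None,fx=5,fy=5,interpolation=cv2.INTER_CUBIC))
E
```

```text
t 22.55 pos [0.453  0.3393 0.0984] th 0.5668 r 0.4805 Ftan 0.87 Frad -0.56 Fz 0.09 w 0.0748 jaw 107.2
[0.118, -0.006, 0.013] [-0.001, -0.001, -0.001] mm 14.3 deg 0.2
[0.118, -0.006, 0.013] [-0.001, 0.0, 0.0] mm 14.3 deg 0.1
0.15 36 y -0.011 0.01 jaw -0.053 0.04
0.16 64 y -0.014 0.012 jaw -0.055 0.044
0.17 67 y -0.011 0.012 jaw -0.055 0.043
0.18 50 y -0.012 0.011 jaw -0.054 0.049
0.19 72 y -0.013 0.015 jaw -0.07 0.063
0.2 111 y -0.014 0.017 jaw -0.07 0.07
0.21 135 y -0.014 0.018 jaw -0.07 0.068
0.22 147 y -0.015 0.018 jaw -0.07 0.068
0.23 136 y -0.012 0.019 jaw -0.07 0.067
0.24 176 y -0.014 0.021 jaw -0.07 0.066
236 165
```

View pics/s7.png

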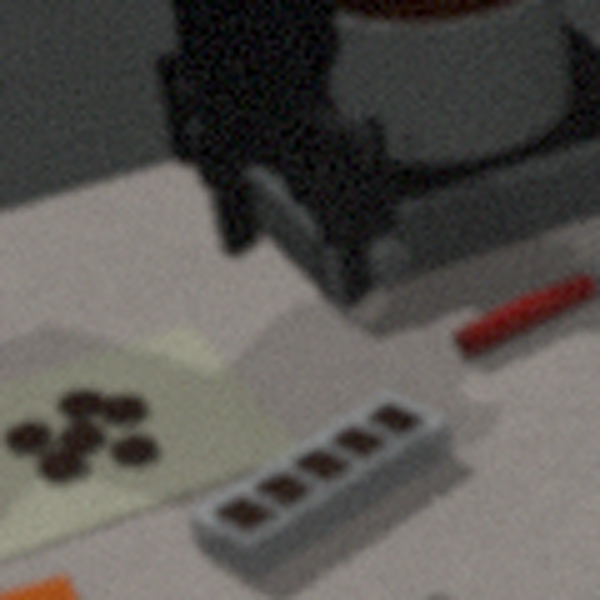

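The picture shows the fingers straddling the mould from above, the near tip at (235,250) and the far tip at (350,300), centred on the mould at (325,470). The tips really stand about 46 mm above the TCP reading at this opening. I descend in two stages, watching the force.

Call:
arm_command([
  {"dp":[0.05,-0.006,0.013],"angular":[0,0,0],"gripper":75},
  {"dp":[0.12,-0.006,0.01],"angular":[0,0,0],"gripper":75},
  {"dp":[0.15,0,0],"angular":[0,0,0],"gripper":75},
  {"dp":[0.15,0,0],"angular":[0,0,0],"gripper":75},
  {"dp":[0.12,0,0],"angular":[0,0,0],"gripper":75},
  {"dp":[0.05,0,0],"angular":[0,0,0],"gripper":75},
  {"dp":[0,0,0],"angular":[0,0,0],"gripper":75},
  {"dp":[0,0,0],"angular":[0,0,0],"gripper":75},
])

```text
clock: 23.6
position: [0.4531, 0.3419, 0.0162]
ee_rot: [0.418, -0.569, 0.421, 0.569]
contact_force: [-0.5, -0.0, -0.1]
width: 0.0751
```

```bash
cat >> h.py <<'E'
def tips(s):
    d=grab('side'); P=cloud(d); im=d['image'].astype(int); L=(P-s['position'])@rot(s).as_matrix()
    m=(d['depth']>0)&(abs(L[...,1])<.03)&(abs(L[...,2])<.07)&(P[...,2]>.004)&(im.max(-1)<60)
    for z in np.arange(.01,.13,.006):
        q=L[m&(abs(P[...,2]-z)<.003)]
        if len(q)>1: print(round(z,3),len(q),'y',q[:,1].min().round(3),q[:,1].max().round(3),'jaw',q[:,2].min().round(3),q[:,2].max().round(3))
E
python3 - <<'E'
from h import *
s=rep(); go(s,[.4535,.3427,-.030],107.4,1); tips(s)
E
```

```text
t 23.6 pos [0.4531 0.3419 0.0162] th 0.5647 r 0.4829 Ftan 0.49 Frad 0.18 Fz -0.08 w 0.0751 jaw 107.2
[0.385, -0.006, 0.006] [-0.002, -0.001, -0.002] mm 46.2 deg 0.3
0.022 31 y -0.029 0.03 jaw -0.009 0.013
0.028 20 y -0.025 0.03 jaw -0.01 0.011
0.064 8 y -0.003 0.009 jaw -0.046 0.038
0.07 26 y -0.007 0.012 jaw -0.053 0.041
0.076 26 y -0.008 0.011 jaw -0.053 0.039
0.082 27 y -0.008 0.01 jaw -0.054 0.038
0.088 28 y -0.01 0.011 jaw -0.051 0.043
0.094 23 y -0.009 0.01 jaw -0.053 0.041
0.1 17 y -0.007 0.011 jaw -0.051 0.042
0.106 24 y -0.009 0.012 jaw -0.067 0.058
0.112 36 y -0.006 0.013 jaw -0.069 0.061
0.118 55 y -0.011 0.013 jaw -0.07 0.067
0.124 41 y -0.012 0.018 jaw -0.068 0.066
```

Call:
arm_command([
  {"dp":[0.08,-0.003,0.003],"angular":[0,0,0],"gripper":75},
  {"dp":[0.12,-0.003,0.003],"angular":[0,0,0],"gripper":75},
  {"dp":[0.1,0,0],"angular":[0,0,0],"gripper":75},
  {"dp":[0.07,0,0],"angular":[0,0,0],"gripper":75},
  {"dp":[0.03,0,0],"angular":[0,0,0],"gripper":75},
  {"dp":[0,0,0],"angular":[0,0,0],"gripper":75},
  {"dp":[0,0,0],"angular":[0,0,0],"gripper":65},
  {"dp":[0,0,0],"angular":[0,0,0],"gripper":60},
])

```text
clock: 24.65
position: [0.4543, 0.3432, -0.0344]
ee_rot: [-0.419, 0.569, -0.42, -0.569]
contact_force: [0.3, -0.1, 0.5]
width: 0.0597
```

```bash
python3 - <<'E'
from h import *
s=rep(); go(s,[.4535,.3427,-.032],107.4,1); tips(s)
E
```

```text
t 24.65 pos [ 0.4543  0.3432 -0.0344] th 0.5615 r 0.4837 Ftan -0.27 Frad -0.23 Fz 0.50 w 0.0597 jaw 107.2
[-0.02, 0.008, -0.002] [-0.002, -0.001, -0.001] mm 2.6 deg 0.2
0.01 2 y 0.005 0.008 jaw -0.037 -0.028
0.016 8 y -0.007 0.009 jaw -0.045 -0.037
0.022 56 y -0.01 0.029 jaw -0.046 0.031
0.028 44 y -0.028 0.026 jaw -0.046 0.032
0.034 20 y -0.009 0.011 jaw -0.045 0.034
0.04 23 y -0.007 0.013 jaw -0.045 0.032
0.046 19 y -0.007 0.012 jaw -0.045 0.034
0.052 27 y -0.009 0.013 jaw -0.061 0.048
0.058 44 y -0.01 0.014 jaw -0.064 0.061
0.064 51 y -0.012 0.013 jaw -0.063 0.061
0.07 37 y -0.011 0.015 jaw -0.066 0.06
0.076 59 y -0.016 0.018 jaw -0.068 0.059
0.082 58 y -0.013 0.017 jaw -0.067 0.061
0.088 54 y -0.008 0.017 jaw -0.068 0.06
0.094 64 y -0.009 0.019 jaw -0.068 0.062
0.1 58 y -0.009 0.02 jaw -0.07 0.061
0.106 94 y -0.011 0.019 jaw -0.07 0.067
0.112 63 y -0.008 0.018 jaw -0.069 0.06
0.118 23 y -0.008 0.011 jaw -0.042 -0.012
0.124 21 y -0.008 0.012 jaw -0.04 -0.026
```

Tips at about z 0.012, no contact with the table. I close at 30 N and lift a little.

Call:
arm_command([
  {"dp":[0,0,0],"angular":[0,0,0],"gripper":55},
  {"dp":[0,0,0],"angular":[0,0,0],"gripper":50},
  {"dp":[0,0,0],"angular":[0,0,0],"gripper":44},
  {"dp":[0,0,0],"angular":[0,0,0],"gripper":40},
  {"dp":[0,0,0],"angular":[0,0,0],"gripper":40},
  {"dp":[-0.05,0,0],"angular":[0,0,0],"gripper":40},
  {"dp":[-0.1,0,0],"angular":[0,0,0],"gripper":40},
  {"dp":[-0.1,0,0],"angular":[0,0,0],"gripper":40},
], grip_force=35)

```text
clock: 25.7
position: [0.453, 0.3425, -0.0038]
ee_rot: [0.418, -0.569, 0.421, 0.569]
contact_force: [0.2, -0.2, -2.0]
width: 0.0489
```

```bash
cat >> h.py <<'E'
def mould(s):
    d=grab('side'); P=cloud(d); im=d['image'].astype(int); L=(P-s['position'])@rot(s).as_matrix()
    m=(d['depth']>0)&(abs(L[...,1])<.1)&(abs(L[...,2])<.026)&(L[...,0]>-.072)&(P[...,2]>.02)&(im.max(-1)<70)&(im[...,2]-im[...,0]>8)
    q=L[m]; print('pralines n',m.sum(),'tool x',np.percentile(q[:,0],[5,50,95]).round(4),'y',q[:,1].min().round(4),q[:,1].max().round(4),'z',q[:,2].min().round(4),q[:,2].max().round(4))
    # slope along y
    if len(q)>5: print('slope x~y',np.polyfit(q[:,1],q[:,0],1).round(4)); r=cv2.minAreaRect((q[:,1:]*1000).astype(np.float32)); print(r)
E
python3 - <<'E'
from h import *
s=rep(); mould(s); print(kn(80,10))
p=s['position']; go(s,[p[0],p[1],.09],jaw(s),3)
E
```

```text
t 25.7 pos [ 0.453   0.3425 -0.0038] th 0.5646 r 0.4835 Ftan -0.10 Frad -0.24 Fz -1.98 w 0.0489 jaw 107.2
pralines n 64 tool x [-0.0598 -0.0579 -0.0564] y -0.0083 0.0652 z -0.0121 0.0118
slope x~y [ 0.0019 -0.0581]
((28.52027130126953, 1.1925954818725586), (23.18182373046875, 73.36552429199219), 87.20130920410156)
[0.64293879 0.00762873]
[-0.261, 0.001, -0.001] [-0.0, -0.002, -0.003] mm 31.3 deg 0.3
[-0.261, 0.0, 0.0] [0.0, 0.0, 0.0] mm 31.3 deg 0.0
[-0.261, 0.0, 0.0] [0.0, 0.0, 0.0] mm 31.3 deg 0.0
```

Mould held (2 N weight, level). Lift, then carry and turn it by −99.5°.

Call:
arm_command([
  {"dp":[-0.2,0,0],"angular":[0,-0.002,-0.002],"gripper":40},
  {"dp":[-0.26,0,0],"angular":[0,0,0],"gripper":40},
  {"dp":[-0.26,0,0],"angular":[0,0,0],"gripper":40},
  {"dp":[-0.2,0,0],"angular":[0,0,0],"gripper":40},
  {"dp":[-0.1,0,0],"angular":[0,0,0],"gripper":40},
  {"dp":[0,0,0],"angular":[0,0,0],"gripper":40},
  {"dp":[0,0,0],"angular":[0,0,0],"gripper":40},
  {"dp":[0,0,0],"angular":[0,0,0],"gripper":40},
])

```text
clock: 26.75
position: [0.4522, 0.3419, 0.1243]
ee_rot: [0.42, -0.569, 0.419, 0.569]
contact_force: [1.2, -0.5, -3.7]
width: 0.0493
```

```bash
python3 - <<'E'
from h import *
s=rep(); go(s,[*kn(80,10),.12],7.7,15)
E
```

```text
t 26.75 pos [0.4522 0.3419 0.1243] th 0.5664 r 0.4832 Ftan -0.92 Frad -0.90 Fz -3.68 w 0.0493 jaw 107.2
[0.002, -0.046, -0.209] [0.074, 0.001, -0.0] mm 25.7 deg 6.6
[0.002, -0.07, -0.202] [0.074, 0.0, 0.0] mm 25.7 deg 6.6
[0.002, -0.093, -0.193] [0.074, -0.0, -0.0] mm 25.7 deg 6.6
[0.002, -0.115, -0.181] [0.074, 0.0, 0.0] mm 25.7 deg 6.6
[0.002, -0.135, -0.166] [0.074, 0.0, 0.0] mm 25.7 deg 6.6
[0.002, -0.153, -0.149] [0.074, 0.0, 0.0] mm 25.7 deg 6.6
[0.002, -0.169, -0.131] [0.074, 0.0, 0.0] mm 25.7 deg 6.6
[0.002, -0.183, -0.11] [0.074, 0.0, 0.0] mm 25.7 deg 6.6
[0.002, -0.195, -0.088] [0.074, 0.0, 0.0] mm 25.7 deg 6.6
[0.002, -0.204, -0.065] [0.074, 0.0, 0.0] mm 25.7 deg 6.6
[0.002, -0.21, -0.041] [0.074, 0.0, 0.0] mm 25.7 deg 6.6
[0.002, -0.213, -0.017] [0.074, 0.0, 0.0] mm 25.7 deg 6.6
[0.002, -0.214, 0.008] [0.074, 0.0, 0.0] mm 25.7 deg 6.6
[0.002, -0.211, 0.032] [0.074, 0.0, 0.0] mm 25.7 deg 6.6
[0.002, -0.206, 0.057] [0.074, 0.0, 0.0] mm 25.7 deg 6.6
```

Call:
arm_command([
  {"dp":[0,-0.046,-0.209],"angular":[0.074,0,0],"gripper":40},
  {"dp":[0,-0.07,-0.202],"angular":[0.074,0,0],"gripper":40},
  {"dp":[0,-0.093,-0.193],"angular":[0.074,0,0],"gripper":40},
  {"dp":[0,-0.115,-0.181],"angular":[0.074,0,0],"gripper":40},
  {"dp":[0,-0.135,-0.166],"angular":[0.074,0,0],"gripper":40},
  {"dp":[0,-0.153,-0.149],"angular":[0.074,0,0],"gripper":40},
  {"dp":[0,-0.169,-0.131],"angular":[0.074,0,0],"gripper":40},
  {"dp":[0,-0.183,-0.11],"angular":[0.074,0,0],"gripper":40},
])

```text
clock: 27.75
position: [0.5493, 0.1572, 0.1152]
ee_rot: [0.629, -0.311, 0.64, 0.313]
contact_force: [-0.2, -0.7, -2.9]
width: 0.0495
```

```bash
python3 - <<'E'
from h import *
s=rep(); go(s,[*kn(80,10),.12],7.7,7)
E
```

```text
t 27.75 pos [0.5493 0.1572 0.1152] th 0.4675 r 0.2777 Ftan 0.34 Frad -0.59 Fz -2.90 w 0.0495 jaw 52.4
[-0.007, -0.197, -0.073] [0.071, -0.008, -0.006] mm 25.2 deg 6.4
[-0.006, -0.204, -0.051] [0.071, 0.0, 0.0] mm 25.2 deg 6.4
[-0.006, -0.208, -0.028] [0.071, 0.0, 0.0] mm 25.2 deg 6.4
[-0.006, -0.21, -0.004] [0.071, 0.0, 0.0] mm 25.2 deg 6.4
[-0.006, -0.209, 0.019] [0.071, 0.0, 0.0] mm 25.2 deg 6.4
[-0.006, -0.206, 0.042] [0.071, 0.0, 0.0] mm 25.2 deg 6.4
[-0.006, -0.2, 0.065] [0.071, 0.0, 0.0] mm 25.2 deg 6.4
```

Call:
arm_command([
  {"dp":[-0.006,-0.197,-0.073],"angular":[0.071,-0.008,-0.006],"gripper":40},
  {"dp":[-0.006,-0.204,-0.051],"angular":[0.071,0,0],"gripper":40},
  {"dp":[-0.006,-0.208,-0.028],"angular":[0.071,0,0],"gripper":40},
  {"dp":[-0.006,-0.21,-0.004],"angular":[0.071,0,0],"gripper":40},
  {"dp":[-0.006,-0.209,0.019],"angular":[0.071,0,0],"gripper":40},
  {"dp":[-0.006,-0.17,0.035],"angular":[0.06,0,0],"gripper":40},
  {"dp":[0,-0.08,0.02],"angular":[0.03,0,0],"gripper":40},
  {"dp":[0,0,0],"angular":[0,0,0],"gripper":40},
])

```text
clock: 28.75
position: [0.6291, 0.0169, 0.1098]
ee_rot: [0.698, -0.066, 0.709, 0.067]
contact_force: [0.5, 0.7, -2.4]
width: 0.0495
```

```bash
python3 - <<'E'
from h import *
s=rep(); go(s,[*kn(80,10),.12],7.7,1)
E
```

```text
t 28.75 pos [0.6291 0.0169 0.1098] th 0.1344 r 0.1290 Ftan -0.42 Frad 0.74 Fz -2.44 w 0.0495 jaw 10.8
[-0.087, -0.097, 0.098] [0.034, -0.01, -0.002] mm 19.6 deg 3.2
```

Call:
arm_command([
  {"dp":[0,-0.032,0.032],"angular":[0.012,-0.004,-0.001],"gripper":40},
  {"dp":[0,-0.032,0.032],"angular":[0.012,-0.004,-0.001],"gripper":40},
  {"dp":[0,-0.025,0.025],"angular":[0.008,-0.002,0],"gripper":40},
  {"dp":[0,0,0],"angular":[0,0,0],"gripper":40},
  {"dp":[0,0,0],"angular":[0,0,0],"gripper":40},
  {"dp":[0,0,0],"angular":[0,0,0],"gripper":40},
  {"dp":[0,0,0],"angular":[0,0,0],"gripper":40},
  {"dp":[0,0,0],"angular":[0,0,0],"gripper":40},
])

```text
clock: 29.75
position: [0.6406, 0.0104, 0.1095]
ee_rot: [0.705, -0.049, 0.705, 0.05]
contact_force: [-0.6, -0.8, -2.5]
width: 0.0494
```

```bash
python3 - <<'E'
from h import *
s=rep(); go(s,[*kn(80,10),.05],7.7,1); mould(s)
P=cloud(load('side')); d=load('side'); L=(P-s['position'])@rot(s).as_matrix()
m=(d['depth']>0)&(L[...,0]>-.064)&(L[...,0]<-.037)&(abs(L[...,1])<.1)&(abs(L[...,2])<.04)
q=L[m]; print(m.sum(),'mould y',np.percentile(q[:,1],[0.5,99.5]).round(4),'z',np.percentile(q[:,2],[1,99]).round(4))
x,y=map(int,pix(d,s['position'])); cv2.imwrite('pics/s8.png',cv2.resize(d['image'][y-60:y+60,x-80:x+60],None,fx=5,fy=5,interpolation=cv2.INTER_CUBIC))
E
```

```text
t 29.75 pos [0.6406 0.0104 0.1095] th 0.0375 r 0.1240 Ftan 0.42 Frad -0.89 Fz -2.45 w 0.0494 jaw 8.0
[0.496, -0.026, 0.016] [0.003, 0.0, -0.001] mm 59.7 deg 0.3
pralines n 88 tool x [-0.0599 -0.0578 -0.0563] y -0.0582 0.0642 z -0.0247 0.0122
slope x~y [-0.0043 -0.0581]
((2.7819862365722656, -6.911651611328125), (36.5447883605957, 122.8663330078125), 88.2369613647461)
1088 mould y [-0.0751  0.0735] z [-0.0367  0.0273]
```

View pics/s8.png

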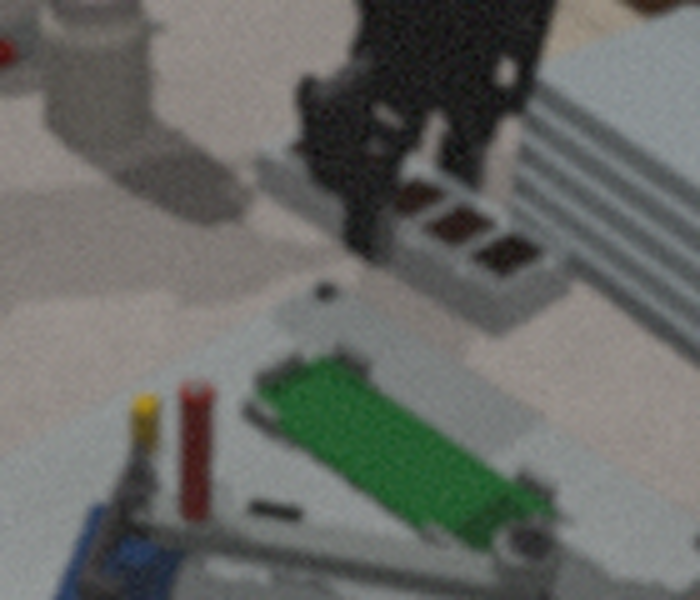

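Level in the hand, the mould hangs over the cradle (green, centre (400,440)); the arm stands cocked at the left with the trigger untouched. I recheck the cradle's place from the now uncovered floor, then lower.

```bash
python3 - <<'E'
from h import *
for n in ('side','top'):
    d=load('side') if n=='side' else grab('top'); P=cloud(d); hsv=cv2.cvtColor(d['image'],cv2.COLOR_BGR2HSV).astype(int)
    g=(hsv[...,0]>45)&(hsv[...,0]<75)&(hsv[...,1]>110)
    v,u=np.where(g); q=np.array([world(d,a,b,.016)[:2] for a,b in zip(u,v)]); q=q[(abs(q-kn(80,10))<.11).all(1)]
    k=(q-KC)*1000; c,s_=np.cos(YAW),np.sin(YAW); k=np.stack([c*k[:,0]+s_*k[:,1],-s_*k[:,0]+c*k[:,1]],1)
    print(n,len(k),'knocker-frame x',np.percentile(k[:,0],[.5,2,98,99.5]).round(1),'y',np.percentile(k[:,1],[.5,2,98,99.5]).round(1), cv2.minAreaRect(k.astype(np.float32)))
E
```

```text
side 817 knocker-frame x [ 52.8  54.2 105.7 107.5] y [-57.7 -54.5  83.2  86.1] ((80.52058410644531, 14.331928253173828), (147.04122924804688, 56.70885467529297), 89.79265594482422)
top 377 knocker-frame x [53.3 54.6 79.5 79.8] y [-65.8 -64.2  85.   86.7] ((66.46607971191406, 10.4100341796875), (27.011152267456055, 153.82887268066406), 0.3642880320549011)
```

Call:
arm_command([
  {"dp":[0.06,-0.015,0.01],"angular":[0.003,0,0],"gripper":40},
  {"dp":[0.12,-0.011,0.006],"angular":[0,0,0],"gripper":40},
  {"dp":[0.15,0,0],"angular":[0,0,0],"gripper":40},
  {"dp":[0.15,0,0],"angular":[0,0,0],"gripper":40},
  {"dp":[0.12,0,0],"angular":[0,0,0],"gripper":40},
  {"dp":[0.08,0,0],"angular":[0,0,0],"gripper":40},
  {"dp":[0,0,0],"angular":[0,0,0],"gripper":40},
  {"dp":[0,0,0],"angular":[0,0,0],"gripper":40},
])

```text
clock: 30.85
position: [0.6424, 0.007, 0.021]
ee_rot: [0.705, -0.047, 0.706, 0.048]
contact_force: [-0.6, -0.2, -1.7]
width: 0.0496
```

```bash
python3 - <<'E'
from h import *
s=rep(); go(s,[*kn(80,10),.002],7.7,1); print(rot(s).as_matrix()[:,0].round(4))
E
```

```text
t 30.85 pos [0.6424 0.007  0.021 ] th 0.0177 r 0.1210 Ftan 0.53 Frad -0.36 Fz -1.74 w 0.0496 jaw 7.6
[0.159, 0.004, 0.006] [-0.001, -0.002, -0.001] mm 19.0 deg 0.2
[-0.0026  0.0014 -1.    ]
```

Call:
arm_command([
  {"dp":[0.03,0.005,0.003],"angular":[0,0,0],"gripper":40},
  {"dp":[0.05,0.005,0.003],"angular":[0,0,0],"gripper":40},
  {"dp":[0.05,0,0],"angular":[0,0,0],"gripper":40},
  {"dp":[0.05,0,0],"angular":[0,0,0],"gripper":40},
  {"dp":[0.04,0,0],"angular":[0,0,0],"gripper":40},
  {"dp":[0.02,0,0],"angular":[0,0,0],"gripper":40},
  {"dp":[0,0,0],"angular":[0,0,0],"gripper":40},
  {"dp":[0,0,0],"angular":[0,0,0],"gripper":40},
])

```text
clock: 31.85
position: [0.6441, 0.0084, -0.0084]
ee_rot: [0.706, -0.047, 0.705, 0.048]
contact_force: [0.2, -0.5, -3.1]
width: 0.0492
```

```bash
python3 - <<'E'
from h import *
s=rep(); go(s,[*kn(80,10),-.018],7.7,1); mould(s)
E
```

```text
t 31.85 pos [ 0.6441  0.0084 -0.0084] th 0.0065 r 0.1227 Ftan -0.33 Frad -0.39 Fz -3.11 w 0.0492 jaw 7.6
[0.08, -0.005, -0.01] [-0.001, 0.0, -0.001] mm 9.7 deg 0.1
pralines n 77 tool x [-0.0595 -0.0581 -0.0558] y -0.0611 0.0087 z -0.0119 0.0112
slope x~y [ 0.0095 -0.0578]
((-26.20287322998047, -0.40973472595214844), (69.80303955078125, 22.963796615600586), 1.1620737314224243)
```

Call:
arm_command([
  {"dp":[0.012,0,-0.004],"angular":[0,0,0],"gripper":40},
  {"dp":[0.015,0,-0.004],"angular":[0,0,0],"gripper":40},
  {"dp":[0.015,0,0],"angular":[0,0,0],"gripper":40},
  {"dp":[0.012,0,0],"angular":[0,0,0],"gripper":40},
  {"dp":[0.01,0,0],"angular":[0,0,0],"gripper":40},
  {"dp":[0,0,0],"angular":[0,0,0],"gripper":40},
  {"dp":[0,0,0],"angular":[0,0,0],"gripper":40},
  {"dp":[0,0,0],"angular":[0,0,0],"gripper":40},
])

```text
clock: 32.9
position: [0.6434, 0.0082, -0.0162]
ee_rot: [0.706, -0.047, 0.705, 0.048]
contact_force: [0.1, 0.2, -2.0]
width: 0.0492
```

```bash
python3 - <<'E'
from h import *
s=rep(); go(s,[*kn(80,10),-.018],7.7,1)
E
```

```text
t 32.9 pos [ 0.6434  0.0082 -0.0162] th 0.0117 r 0.1224 Ftan -0.08 Frad 0.22 Fz -2.05 w 0.0492 jaw 7.6
[0.015, -0.004, -0.004] [-0.001, 0.001, -0.001] mm 2.0 deg 0.1
```

Call:
arm_command([
  {"dp":[0.006,0,0],"angular":[0,0,0],"gripper":40},
  {"dp":[0.006,0,0],"angular":[0,0,0],"gripper":40},
  {"dp":[0.006,0,0],"angular":[0,0,0],"gripper":40},
  {"dp":[0.006,0,0],"angular":[0,0,0],"gripper":40},
  {"dp":[0.006,0,0],"angular":[0,0,0],"gripper":40},
  {"dp":[0,0,0],"angular":[0,0,0],"gripper":40},
  {"dp":[0,0,0],"angular":[0,0,0],"gripper":40},
  {"dp":[0,0,0],"angular":[0,0,0],"gripper":40},
])

```text
clock: 33.9
position: [0.6435, 0.0082, -0.0176]
ee_rot: [0.706, -0.047, 0.705, 0.047]
contact_force: [-1.5, 0.4, 2.0]
width: 0.0492
```

```bash
python3 - <<'E'
from h import *
s=rep(); mould(s)
E
```

```text
t 33.9 pos [ 0.6435  0.0082 -0.0176] th 0.0104 r 0.1224 Ftan 1.59 Frad 0.08 Fz 2.03 w 0.0492 jaw 7.6
pralines n 82 tool x [-0.0598 -0.0582 -0.056 ] y -0.0607 0.0636 z -0.0115 0.0139
slope x~y [-0.0014 -0.058 ]
((1.7150306701660156, 0.4667835235595703), (24.551986694335938, 124.62336730957031), 87.80870819091797)
```

Fz changed from −2 to +2 N at exactly the expected height, so the mould sits on the floor. I release and rise straight up.

Call:
arm_command([
  {"dp":[0,0,0],"angular":[0,0,0],"gripper":50},
  {"dp":[0,0,0],"angular":[0,0,0],"gripper":54},
  {"dp":[0,0,0],"angular":[0,0,0],"gripper":60},
  {"dp":[0,0,0],"angular":[0,0,0],"gripper":66},
  {"dp":[0,0,0],"angular":[0,0,0],"gripper":66},
  {"dp":[-0.05,0,0],"angular":[0,0,0],"gripper":66},
  {"dp":[-0.1,0,0],"angular":[0,0,0],"gripper":66},
  {"dp":[-0.2,0,0],"angular":[0,0,0],"gripper":66},
])

```text
clock: 34.95
position: [0.6433, 0.0081, 0.0241]
ee_rot: [0.706, -0.047, 0.705, 0.048]
contact_force: [0.2, 0.3, -0.4]
width: 0.0658
```

Call:
arm_command([
  {"dp":[-0.3,0,0],"angular":[0,0,0],"gripper":66},
  {"dp":[-0.3,0,0],"angular":[0,0,0],"gripper":66},
  {"dp":[-0.3,0,0],"angular":[0,0,0],"gripper":66},
  {"dp":[-0.3,0,0],"angular":[0,0,0],"gripper":66},
  {"dp":[-0.3,0,0],"angular":[0,0,0],"gripper":66},
  {"dp":[-0.1,0,0],"angular":[0,0,0],"gripper":66},
  {"dp":[0,0,0],"angular":[0,0,0],"gripper":66},
  {"dp":[0,0,0],"angular":[0,0,0],"gripper":66},
])

```text
clock: 35.95
position: [0.6429, 0.008, 0.2291]
ee_rot: [0.709, -0.047, 0.702, 0.047]
contact_force: [0.6, -0.8, 0.5]
width: 0.0657
```

```bash
python3 - <<'E'
from h import *
s=rep(); d=grab('side'); P=cloud(d); hsv=cv2.cvtColor(d['image'],cv2.COLOR_BGR2HSV).astype(int); im=d['image'].astype(int)
c,s_=np.cos(YAW),np.sin(YAW); D=P[...,:2]-KC; k=np.stack([c*D[...,0]+s_*D[...,1],-s_*D[...,0]+c*D[...,1]],-1)*1000
m=(abs(k[...,0]-80)<40)&(abs(k[...,1]-10)<90)&(abs(P[...,2]-.04)<.012)&(im.max(-1)<80)&(im[...,2]-im[...,0]>8)
print('pralines',m.sum(),k[m].min(0),k[m].max(0),cv2.minAreaRect(k[m].astype(np.float32)),'z',np.percentile(P[m][:,2],[5,50,95]))
q=(abs(k[...,0]-80)<40)&(abs(k[...,1]-10)<90)&(P[...,2]>.034)&(P[...,2]<.06)
print('top surf',q.sum(),cv2.minAreaRect(k[q].astype(np.float32)),np.linalg.lstsq(np.c_[k[q],np.ones(q.sum())],P[q][:,2]*1000,rcond=None)[0].round(3))
cv2.imwrite('pics/s9.png',cv2.resize(d['image'][150:280,260:440],None,fx=4.4,fy=4.4,interpolation=cv2.INTER_CUBIC))
E
```

```text
t 35.95 pos [0.6429 0.008  0.2291] th 0.0153 r 0.1221 Ftan -0.69 Frad -0.64 Fz 0.49 w 0.0657 jaw 7.7
pralines 173 [ 69.13131611 -51.13228672] [94.79047545 76.55989872] ((81.7837905883789, 12.75234603881836), (127.61976623535156, 25.29726791381836), 89.3301773071289) z [0.03800768 0.04023303 0.04223243]
top surf 927 ((80.80001831054688, 11.239349365234375), (54.85662078857422, 152.48304748535156), 0.5397540330886841) [1.4000e-02 2.0000e-03 3.8443e+01]
```

View pics/s9.png

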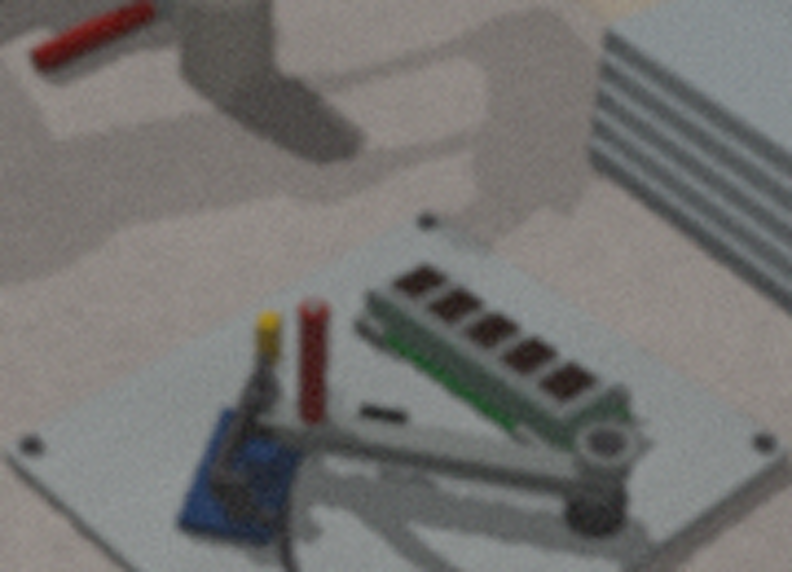

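The mould lies flat in the cradle (pralines from (420,280) to (567,380)). The arm is cocked with its nose on the lever near (270,430), and the hand is clear.

```bash
python3 -c "
from rig import sign_off; print(sign_off())"
```

```text
the job is handed in; nothing more can be done
None
```

The job is handed in, at about 36 s of the 72 s allowed. The knocker's arm is cocked on its catch and nothing is holding it. The mould lies flat in the cradle.

**Cocking:** I drew the arm back by the red grip in small steps. It stalled on the buffer at about 0.98 rad, with roughly 5–6 N on it. I then eased it forward until the hand was pushing with 3 N and the arm stayed at about 0.94 rad, so the catch was carrying it. The grip was still in place after I let go and in the last picture.

**Mould:** I lowered it until the vertical force changed sign at the expected floor height, then released it. The last check puts its centre at (80.8, 11.2) in the knocker's frame against the cradle's (80, 10). Its top is at about 40 mm, flat, and within about 0.6° of the knocker's y.

**Disagreements:**
- **Finger length:** the fingertips really sit about 35 mm (closed) to 46 mm (open) above the reported TCP. My first attempt to grip the red sleeve therefore closed on nothing, just above its top. I corrected for this from the depth images and measured again before gripping the mould.
- **Wrist tilt:** the hand tilted about 4.6° under load while drawing the arm, and I corrected it afterwards.
- **Mould position:** a check using only the pralines put the mould's centre at y = 12.8, against 11.2 from its whole top surface. Both are within tolerance.

I did not measure the loose items again at the end; no path went near them.

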